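# Reload turned parts into the inspection carrier, last made first

## Robot

A 7-joint arm with a two-finger parallel gripper is mounted at the origin on the work surface. World frame = base frame: x ahead of the robot, y to its left, z up, the work surface at z = 0. Lengths are in mm, angles in rad, forces in N, time in s.
With the tool pointing down it reaches from about 400 to 900 mm from the base axis. Payload 5.5 kg.
Tool frame: the origin (TCP) lies at the very end of the fingers, on their centre line; the grasp point (between the pads) lies behind it (r.grip_point_offset is the z of the grasp point in the tool frame, in mm); z points along the fingers, y is the line along which they close (so a half turn about z gives the same grasp; the last joint's range is limited). The gripper opens to 92 mm and grips with 3 to 60 N. Pads are 19 mm wide; open, the fingers measure 130 mm over their backs; the gripper's body (75 mm by 190 mm) begins 47 mm behind the grasp point.
Start: joints at [0.263, 0.501, -0.427, 1.55, 0.221, 1.138, -0.21], TCP at [650, 0.037, 226.729] pointing down, gripper open.
Joint ranges: [-2.88, 2.88], [-0.31, 2.03], [-1.54, 1.56], [0.2, 2.42], [-1.41, 4.55], [0.19, 2.02], [-2.57, 2.57]. Speed limits (rad/s): [2.57, 2.57, 3.14, 3.14, 3.14, 3.14, 3.14].

## Interface

Orientations are given as a 3x3 rotation matrix whose columns are the frame's x, y, z axes.
In Python, from cell import r gives the robot as it stands. The module is installed in compiled form; this text tells all that it offers.
- The arm moves only by the tool move_arm, never from a script. Its argument "increments" is a list that holds one entry, the list of rows, each a list of 6 numbers: the shift along the tool's x, y, z as a fraction of full scale, then the turn, a rotation vector about the tool's x, y, z as a fraction of full scale. A call has 1 to 8 rows; each row shifts and turns the commanded pose from where the row before left it, along the tool's axes as they then stand; what a row does not reach is not made up. Full scale, the value 1, is 50 cm for a shift and pi/2 rad for a turn. A row lasts 1/12 s, in which the tool goes at most 41.7 mm and 7.16 degrees, less where a joint would pass 70% of its speed; a pose out of reach is approached as far as the arm can. A call with a number of a shift or a turn outside -1 to 1 is refused whole. A call with a gripper value outside its range is refused whole. "hand" is the opening, from -1 (shut) to 1 (fully open), set as the call begins (left out, the last holds). The fingers move at their own pace and stop on an object; the grip force is fixed at half the most. Time passes only in rows, so rows that do not move let the fingers close. It gives the time, the measured TCP pose, the force, the opening and the grip force at its end, in the units of the state.
- r.state(): the state, without advancing time (a new reading comes with each control period).
- r.grab_frame(name): name is "scene" or "side" or "wrist"; returns (picture, depth): 480x640x3 uint8, red, green, blue; 480x640 float32, mm along the optical axis (not along the pixel's ray), 0 where there is no reading.
- r.calibration(name): a dict with "fx", "fy", "cx", "cy" (pixels), "R" (3x3) and "t" (3): a world point X has camera coordinates R X + t; the wrist camera has in their place "hand_eye" (4x4, takes a point from camera to tool coordinates, whose origin is the TCP and whose axes are the flange's). Camera axes: x right, y down, z forward; pixel columns grow to the right and rows downward; lengths in mm; the calibration is good to about 2 mm. The wrist camera is an equidistant fisheye: a pixel r from the principal point sees the ray r / f radians off the axis. A picture is of the moment at which its call begins: read the wrist's pose just before it. calibration takes no time and is no camera call.
- r.hand_in(): hands the job in; it is judged then, once.
The state is a dict: "time": time; "q": joint angles; "qvel": joint speeds; "effort": joint torques, N m; "tcp_pos": TCP position; "orientation": TCP orientation; "ft_force": force on the tool from outside, world axes, zero at the start; "wrist_torque": the same for the moment, N m; "opening": finger opening in mm; "grasp_force": force on a finger pad.
Only numpy, scipy, OpenCV 4.12 (cv2) and the standard library are available. Lean on these libraries where they do the work, as an engineer would, in place of code of your own. Each camera call takes 0.05 s, during which the arm holds its last target. There are 200 camera calls.

## Task

Four turned metal parts stand in the cups of the goods-in rail in the order they were made. Move them all to the empty wooden carrier, one per compartment, in the reverse order: the part nearest the rail's carrying loop goes to the compartment farthest from the carrier's carrying loop, the next one to the next compartment, and so on, so that the part farthest from the rail's loop ends nearest the carrier's loop. Set each part down upright on the compartment's floor rather than dropping it, and leave the tape, the spanner and the can where they are.

Things in the scene. Friction and masses are not known exactly. Their poses are not given: they have to be found in the camera images.
- bush: loose bare aluminium flanged bush, standing: round flange 52 mm across and 10 mm high at the foot, above it a barrel 40 mm across up to 52 mm, with an 28 mm bore open at the top. 0.13 kg. Origin: centre of its underside, z up along its axis.
- hex: loose bare aluminium hexagonal coupling nut, standing on a hexagonal end: 45 mm high, 44 mm across flats (50.8 mm across corners), dark round hole mark on top. 0.2 kg. Origin: centre of its underside, z up; two flats face its own +y and -y (a grasp along its y axis holds those flats).
- shaft: loose bare aluminium stepped shaft, standing: foot 50 mm across and 22 mm high, above it a thin spindle 22 mm across up to 72 mm. 0.17 kg. Origin: centre of its underside, z up along its axis.
- spool: loose bare aluminium spool, standing: two equal round flanges 50 mm across and 12 mm thick at foot and top, waist 32 mm across between, 50 mm high. 0.18 kg. Origin: centre of its underside, z up along its axis.
- cup_bush: the black plastic open-topped square cup, 74 x 74 mm, 18 mm high, walls and floor 3 mm, fixed on the goods-in rail, in which the flanged bush stands at the start. Origin: centre of its underside; axes parallel to the rail's. The four cups look alike; their order along the rail changes from run to run; they stay where they are.
- cup_hex: the black plastic open-topped square cup, 74 x 74 mm, 18 mm high, walls and floor 3 mm, fixed on the goods-in rail, in which the hexagonal nut stands at the start. Origin: centre of its underside; axes parallel to the rail's. The four cups look alike; their order along the rail changes from run to run; they stay where they are.
- cup_shaft: the black plastic open-topped square cup, 74 x 74 mm, 18 mm high, walls and floor 3 mm, fixed on the goods-in rail, in which the stepped shaft stands at the start. Origin: centre of its underside; axes parallel to the rail's. The four cups look alike; their order along the rail changes from run to run; they stay where they are.
- cup_spool: the black plastic open-topped square cup, 74 x 74 mm, 18 mm high, walls and floor 3 mm, fixed on the goods-in rail, in which the spool stands at the start. Origin: centre of its underside; axes parallel to the rail's. The four cups look alike; their order along the rail changes from run to run; they stay where they are.
- goods_in_rail: the goods-in rack, fixed: a flat aluminium rail 312 x 86 mm, 5 mm thick, carrying the four cups in one row along its x axis, cup centres at x = -114, -38, +38 and +114 mm; the parts' feet are 8 mm above the table. A white steel carrying loop, 56 x 34 mm, sticks out level at its +x end. Origin: centre of its underside.
- carrier: the carrier, fixed, empty at first: wooden tray 308 x 80 mm, 22 mm high, walls, dividers and floor 4 mm, with four open compartments (72 x 72 mm inside) in a row along its x axis, centres at x = -114, -38, 38, 114 mm, y = 0. A part in it has its foot 4 mm above the table. A white steel carrying loop, 56 x 34 mm, sticks out level at its +x end. Origin: centre of its underside.
- tape: bystander: roll of blue tape lying flat, 84 mm across, 24 mm high, far to the left. Origin: centre of its underside.
- spanner: bystander: steel spanner, 170 mm long, lying beyond the racks. Origin: its underside, near the middle.
- oilcan: bystander: closed can, 60 mm across, 100 mm high, standing far to the right. Origin: centre of its underside.
There are look-alikes about, which are no part of the job. What is shaped like the bush but pink or purple is not meant. Leave any purple look-alike of the shaft alone.

How it is judged (in metres and radians):
At the end, for the whole second after the job is handed in: Each part stands upright (within 0.1 rad), at rest, on the floor of its own compartment (foot 0 to 8 mm above the carrier's underside, axis within 16 mm of the compartment's centre along and across the row); the part whose cup is at x on the rail stands at -x on the carrier (((x of cup_bush in the frame of goods_in_rail between -0.134 and -0.094 m and x of bush in the frame of carrier between 0.098 and 0.13 m) or (x of cup_bush in the frame of goods_in_rail between -0.058 and -0.018 m and x of bush in the frame of carrier between 0.022 and 0.054 m) or (x of cup_bush in the frame of goods_in_rail between 0.018 and 0.058 m and x of bush in the frame of carrier between -0.054 and -0.022 m) or (x of cup_bush in the frame of goods_in_rail between 0.094 and 0.134 m and x of bush in the frame of carrier between -0.13 and -0.098 m)) and y of bush in the frame of carrier between -0.016 and 0.016 m and z of bush in the frame of carrier between 0 and 0.008 m and angle between each of bush, hex, shaft, spool's own z axis and vertical below 0.1 rad and linear speed of each of bush, hex, shaft, spool below 0.02 m/s and ((x of cup_hex in the frame of goods_in_rail between -0.134 and -0.094 m and x of hex in the frame of carrier between 0.098 and 0.13 m) or (x of cup_hex in the frame of goods_in_rail between -0.058 and -0.018 m and x of hex in the frame of carrier between 0.022 and 0.054 m) or (x of cup_hex in the frame of goods_in_rail between 0.018 and 0.058 m and x of hex in the frame of carrier between -0.054 and -0.022 m) or (x of cup_hex in the frame of goods_in_rail between 0.094 and 0.134 m and x of hex in the frame of carrier between -0.13 and -0.098 m)) and y of hex in the frame of carrier between -0.016 and 0.016 m and z of hex in the frame of carrier between 0 and 0.008 m and ((x of cup_shaft in the frame of goods_in_rail between -0.134 and -0.094 m and x of shaft in the frame of carrier between 0.098 and 0.13 m) or (x of cup_shaft in the frame of goods_in_rail between -0.058 and -0.018 m and x of shaft in the frame of carrier between 0.022 and 0.054 m) or (x of cup_shaft in the frame of goods_in_rail between 0.018 and 0.058 m and x of shaft in the frame of carrier between -0.054 and -0.022 m) or (x of cup_shaft in the frame of goods_in_rail between 0.094 and 0.134 m and x of shaft in the frame of carrier between -0.13 and -0.098 m)) and y of shaft in the frame of carrier between -0.016 and 0.016 m and z of shaft in the frame of carrier between 0 and 0.008 m and ((x of cup_spool in the frame of goods_in_rail between -0.134 and -0.094 m and x of spool in the frame of carrier between 0.098 and 0.13 m) or (x of cup_spool in the frame of goods_in_rail between -0.058 and -0.018 m and x of spool in the frame of carrier between 0.022 and 0.054 m) or (x of cup_spool in the frame of goods_in_rail between 0.018 and 0.058 m and x of spool in the frame of carrier between -0.054 and -0.022 m) or (x of cup_spool in the frame of goods_in_rail between 0.094 and 0.134 m and x of spool in the frame of carrier between -0.13 and -0.098 m)) and y of spool in the frame of carrier between -0.016 and 0.016 m and z of spool in the frame of carrier between 0 and 0.008 m); the robot touches nothing.
It fails at once if a part is let go in the air, with its foot more than 40 mm above the table ((height (world z) of bush above 0.04 m and contact force between the fingers and bush below 0.02 N) or (height (world z) of hex above 0.04 m and contact force between the fingers and hex below 0.02 N) or (height (world z) of shaft above 0.04 m and contact force between the fingers and shaft below 0.02 N) or (height (world z) of spool above 0.04 m and contact force between the fingers and spool below 0.02 N)).
It fails at once if the tape, the spanner or the can is moved more than 30 mm (distance of any of tape, spanner, oilcan from where it was at the start of the episode above 0.03 m).
It also fails if it takes over 128 s, if anything falls off the work surface, if the arm or the gripper's body presses on something with over 40 N, if the wrist force passes 120 N, or if a joint passes its speed limit or range.

## Working session

There is one attempt and no reset: what is moved stays moved. The work goes in short steps, Python scripts to look and compute and a tool call to move; the robot and the scene stay as the last step left them, time stands still between calls to the robot, and variables do not carry over. Pictures are saved under pics/ and viewed, at most 14 in all, crops included, and the job is handed in when it is done.

Besides the shell and the picture viewer there is one more tool, called after "Request:" by a JSON object that holds its "fn" and its "kwargs", one argument or row to a line. move_arm: Moves the arm, as the interface text tells. Its arguments: {"type":"object","properties":{"increments":{"type":"array"},"hand":{"type":"number"}},"required":["increments"]}

```bash
mkdir -p pics; cat > h.py <<'E'
from cell import r
import numpy as np, cv2
def snap(n,f):
    p,d=r.grab_frame(n); cv2.imwrite('pics/'+f+'.png',p[:,:,::-1]); np.savez('pics/'+f+'.npz',p=p,d=d); return p,d
def ray(n,u,v,z):
    c=r.calibration(n);R=np.array(c['R']);t=np.array(c['t'])
    d=R.T@np.array([(u-c['cx'])/c['fx'],(v-c['cy'])/c['fy'],1]);o=-R.T@t
    return o+d*(z-o[2])/d[2]
def cloud(n,d):
    c=r.calibration(n);R=np.array(c['R']);t=np.array(c['t'])
    v,u=np.mgrid[:480,:640]
    X=np.stack([(u-c['cx'])/c['fx']*d,(v-c['cy'])/c['fy']*d,d],-1)
    return (X-t)@R
E
python3 - <<'E'
from h import *
s=r.state();print(s['time'],s['tcp_pos'],s['orientation'],s['opening'],r.grip_point_offset)
for n in('scene','side'):
    snap(n,n+'0');c=r.calibration(n);print(n,c['fx'],-np.array(c['R']).T@np.array(c['t']))
E
```

```text
0.0 [ 6.49308584e+02 -5.13336068e-02  2.25690863e+02] [[-2.51346550e-06  9.99998158e-01 -1.91911767e-03]
 [ 9.99999998e-01  2.63653798e-06  6.41271946e-05]
 [ 6.41321363e-05 -1.91911751e-03 -9.99998156e-01]] 91.83907560025852 -18.8
scene 478.2400990692975 [1202.99139738 -348.18872067  905.96730747]
side 588.7331853403225 [ 317.21678639  849.94026038 1146.60691901]
```

View pics/scene0.png

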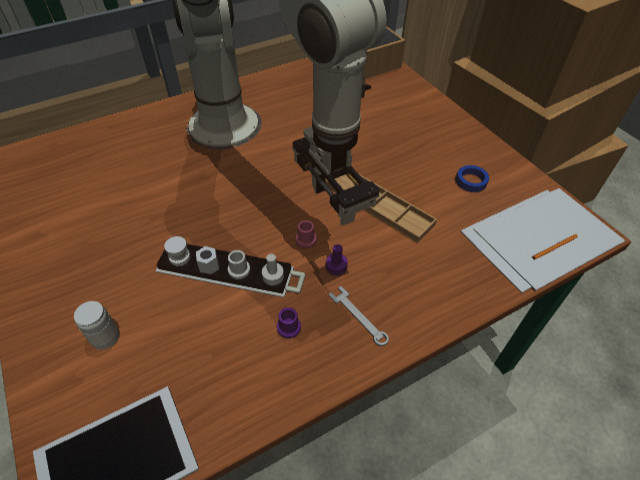

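View pics/side0.png

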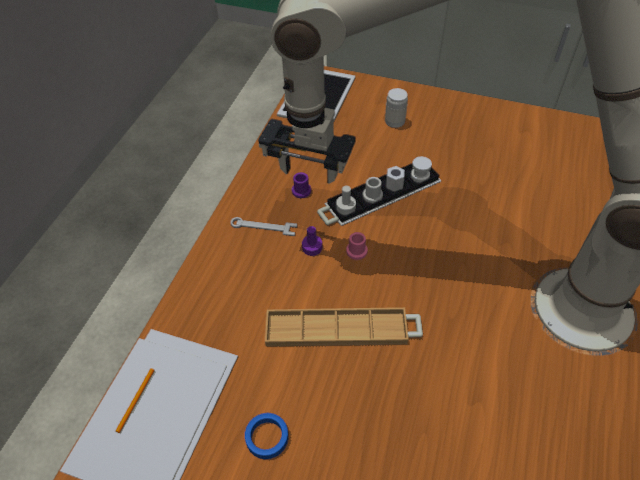

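The scene view shows the rail with, counting from its loop (295,282), shaft (272,268), bush (238,262), hex (207,258) and spool (177,250). In the side view the carrier spans (266,310)-(408,346) with its loop at (414,325). Pink and purple look-alikes stand between the two. I'll measure from depth next.

```bash
cat > m.py <<'E'
from h import *
D={n:np.load(f'pics/{n}0.npz') for n in('scene','side')}
box={'scene':{'shaft':(272,262),'bush':(238,257),'hex':(207,252),'spool':(177,243)},
     'side':{'shaft':(346,191),'bush':(374,183),'hex':(397,173),'spool':(422,164)}}
H={'shaft':80,'bush':60,'hex':53,'spool':58}
for n,dd in D.items():
    p=dd['p'];P=cloud(n,dd['d']);z=P[...,2];ok=dd['d']>0
    print(n,'table z',np.median(z[300:330,380:420] if n=='scene' else z[380:420,350:450]))
    for k,(u,v) in box[n].items():
        m=np.zeros(z.shape,bool);m[v-22:v+22,u-22:u+22]=1
        m&=ok&(abs(z-H[k])<3.5)
        # keep component near the seed
        _,l,st,ce=cv2.connectedComponentsWithStats(m.astype(np.uint8))
        if len(st)<2: print(k,'none');continue
        i=1+np.argmax(st[1:,4]);q=P[l==i]
        (c,w,a)=cv2.minAreaRect(q[:,:2].astype(np.float32))
        cc,rr=cv2.minEnclosingCircle(q[:,:2].astype(np.float32))
        print(n,k,st[i,4],'encl',np.round(cc,1),round(rr,1),'rect',np.round(c,1),np.round(w,1),round(a,1),'z',round(np.median(q[:,2]),1))
    hsv=cv2.cvtColor(p,cv2.COLOR_RGB2HSV)
    for nm,(lo,hi),(x0,x1,y0,y1) in [('rail',(1.5,25),(400,900,-400,-20)),('carrier',(12,25),(400,950,60,350))]:
        m=ok&(z>lo)&(z<hi)&(P[...,0]>x0)&(P[...,0]<x1)&(P[...,1]>y0)&(P[...,1]<y1)
        if nm=='rail': m=ok&(z>-3)&(z<26)&(hsv[...,2]<45)&(P[...,0]>x0)&(P[...,0]<x1)&(P[...,1]>y0)&(P[...,1]<y1)
        _,l,st,ce=cv2.connectedComponentsWithStats(m.astype(np.uint8))
        for i in 1+np.argsort(-st[1:,4])[:3]:
            q=P[l==i][:,:2].astype(np.float32);c,w,a=cv2.minAreaRect(q)
            print(n,nm,st[i],np.round(c,1),np.round(w,1),round(a,2))
    # tall things
    m=ok&(z>20)&(z<110)&(P[...,0]>300)&(P[...,0]<1000)&(abs(P[...,1])<450)
    _,l,st,ce=cv2.connectedComponentsWithStats(m.astype(np.uint8))
    for i in 1+np.argsort(-st[1:,4])[:12]:
        q=P[l==i]; print('  blob',st[i,:4],np.round(np.median(q,0)),round(np.percentile(q[:,2],98)))
E
python3 m.py
```

```text
scene table z 0.7959424839732104
scene shaft 72 encl [ 598.4 -120.1] 11.4 rect [ 598.5 -120.6] [20.  21.4] 85.2 z 80.2
scene bush 112 encl [ 543.3 -182.4] 20.9 rect [ 544.1 -181.7] [36.3 40.5] 65.5 z 60.0
scene hex 262 encl [ 499.6 -238.6] 24.8 rect [ 500.2 -238.6] [43.6 48.3] 68.8 z 53.7
scene spool 291 encl [ 440.9 -289.2] 26.0 rect [ 441.1 -289.4] [49.4 49.1] 36.8 z 58.3
scene rail [ 157  245  134   48 1828] [ 520.9 -208.4] [302.   77.7] 47.6
scene rail [287 324  11   9  25] [ 747.3 -145.2] [ 6.  25.2] 7.26
scene rail [279 324   7   8  17] [ 732.4 -165.1] [21.7  3.6] 11.01
scene carrier [367 182  70  58 631] [567.3 240.8] [198.9  85.8] 18.33
scene carrier [358 173  13   9  28] [431.8 233.7] [40.   9.8] 14.82
scene carrier [328 183   6   5  10] [408.9 143.4] [17.5  4. ] 26.59
  blob [156 236 135  54] [ 523. -217.   34.] 79
  blob [278 307  20  24] [ 734. -148.   44.] 55
  blob [326 244  22  27] [646.  20.  25.] 74
  blob [369 182  68  55] [594. 253.  22.] 26
  blob [298 220  16  21] [538.  -1.  43.] 55
  blob [358 173  13   8] [436. 234.  23.] 26
  blob [325 178   4   5] [392. 140.
[... 603 characters left out ...]
2 z 58.1
side rail [ 328  165  109   57 1154] [ 518.6 -209.7] [308.3  79.9] 47.6
side carrier [ 265  307  132   37 1168] [524.4 224.1] [288.6  85.9] 19.02
  blob [328 156 112  62] [ 519. -199.   34.] 79
  blob [302 226  21  26] [637.  30.  27.] 74
  blob [349 232  17  22] [532.   7.  43.] 56
  blob [265 309  78  34] [608. 268.  22.] 27
  blob [293 172  16  20] [ 729. -142.   42.] 55
  blob [344 318  65  23] [409. 226.  23.] 27
  blob [305 308  75   4] [507. 179.  23.] 27
  blob [381 307  25  10] [399. 146.  23.] 28
  blob [370 315   2  10] [446. 186.  21.] 24
  blob [301 319   2   7] [588. 241.  21.] 23
  blob [416 315   4   6] [349. 149.  21.] 25
  blob [336 331   2   6] [507. 243.  22.] 23
```

```bash
python3 - <<'E'
from h import *
dd=np.load('pics/side0.npz');P=cloud('side',dd['d']);z=P[...,2]
m=(dd['d']>0)&(z>12)&(z<34)&(P[...,1]>100)&(P[...,1]<330)&(P[...,0]>340)&(P[...,0]<720)
hsv=cv2.cvtColor(dd['p'],cv2.COLOR_RGB2HSV); 
m2=m&(hsv[...,1]>60)
for M in(m,m2):
    _,l,st,_=cv2.connectedComponentsWithStats(M.astype(np.uint8));i=1+np.argmax(st[1:,4])
    c,w,a=cv2.minAreaRect(P[l==i][:,:2].astype(np.float32));print(st[i],c,w,a)
# pixel outline: corners cast to z=22
for uv in [(266,311),(405,309),(410,345),(266,346)]: print(uv,np.round(ray('side',*uv,22),1))
p=dd['p'][290:360,250:440];cv2.imwrite('pics/c.png',cv2.resize(p[:,:,::-1],None,fx=4,fy=4,interpolation=cv2.INTER_CUBIC))
E
```

```text
[ 265  307  157   37 1603] (499.359375, 215.86744689941406) (341.38360595703125, 86.43704223632812) 18.7529239654541
[ 265  307  151   37 1435] (506.9513244628906, 218.4449920654297) (325.34844970703125, 86.43704223632812) 18.7529239654541
(266, 311) [672.9 238.7  22. ]
(405, 309) [380.4 138.2  22. ]
(410, 345) [349.4 222.   22. ]
(266, 346) [640.2 319.4  22. ]
```

View pics/c.png

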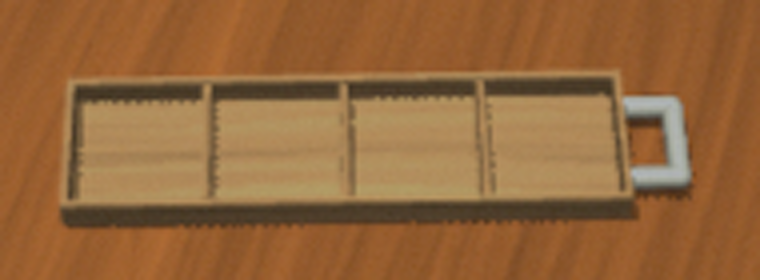

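The crop shows the carrier's top rim corners at crop pixels (69,80), (620,71), (633,201), (62,205), with the loop at the right end. I'll cast those corners onto the rim height.

```bash
python3 - <<'E'
from h import *
q=[];
for u,v in [(69,80),(620,71),(633,201),(62,205)]:
    q.append(ray('side',250+(u-1.5)/4,290+(v-1.5)/4,22)[:2])
q=np.array(q);print(np.round(q,1),np.linalg.norm(np.diff(q[[0,1,2,3,0]],axis=0),axis=1),'c',q.mean(0))
d=(q[1]+q[2]-q[0]-q[3]);print('yaw +x',np.degrees(np.arctan2(d[1],d[0])))
# scene right-end corners
s=np.load('pics/scene0.npz')['p'][150:260,300:450];cv2.imwrite('pics/s.png',cv2.resize(s[:,:,::-1],None,fx=5,fy=5,interpolation=cv2.INTER_CUBIC))
# hex crops from both
a=np.load('pics/scene0.npz')['p'][230:300,150:310];b=np.load('pics/side0.npz')['p'][150:220,310:450]
a=cv2.resize(a,None,fx=4.9,fy=4,interpolation=cv2.INTER_CUBIC);b=cv2.resize(b,(a.shape[1],300),interpolation=cv2.INTER_CUBIC)
cv2.imwrite('pics/ab.png',np.vstack([a,b])[:,:,::-1])
c=r.calibration('wrist');print(c)
E
```

```text
[[672.4 234.8]
 [382.2 134.3]
 [356.5 211.5]
 [646.6 308.6]] [307.10225972  81.34430634 305.97501575  78.18578426] c [514.42048279 222.30980608]
yaw +x -161.19095213470584
{'fx': 371.64829954431775, 'fy': 371.64829954431775, 'cx': 316.7677619696225, 'cy': 239.09144357292496, 'hand_eye': array([[-1.03885452e-03, -9.60366641e-01, -2.78737935e-01,
         7.64223582e+01],
       [ 9.99999433e-01, -1.06266751e-03, -6.56656217e-05,
         5.75567402e-01],
       [-2.33142675e-04, -2.78737845e-01,  9.60367200e-01,
        -1.59047481e+02],
       [ 0.00000000e+00,  0.00000000e+00,  0.00000000e+00,
         1.00000000e+00]])}
```

View pics/ab.png

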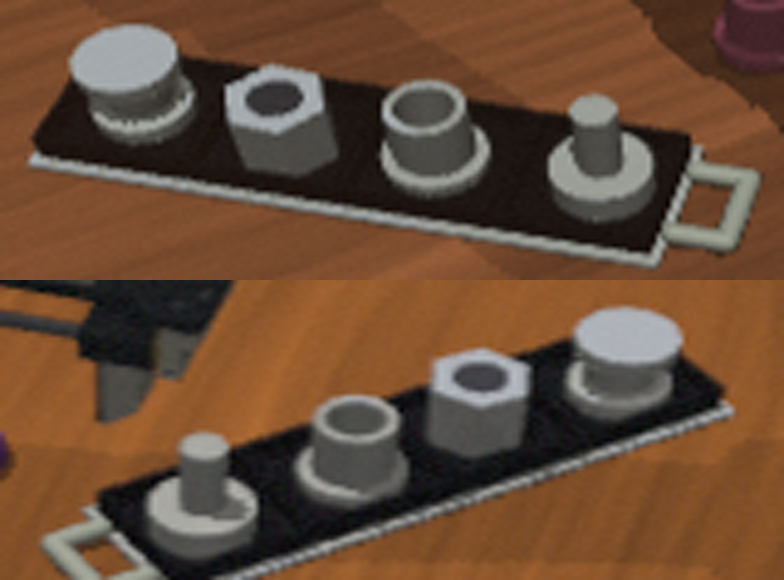

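The crop shows spool, hex, bush and shaft from left to right in the scene view, with the hex top's corners clearly visible in both. I'll cast those corners to get its yaw.

```bash
python3 - <<'E'
from h import *
A=[(226,98),(271,65),(323,75),(326,115),(288,134),(237,128)]
B=[(431,380),(441,403),(500,406),(530,382),(517,356),(478,348)]
for n,q in(('scene',[ray('scene',150+u/4.9-.4,230+v/4-.4,53)[:2] for u,v in A]),('side',[ray('side',310+u/5.6-.4,150+(v-280)/(300/70)-.4,53)[:2] for u,v in B])):
    q=np.array(q);c=q.mean(0);d=q-c;a=np.degrees(np.arctan2(d[:,1],d[:,0]));
    print(n,c,np.round(np.linalg.norm(d,axis=1)),np.round(a),'corner mod60',np.degrees(np.angle(np.exp(6j*np.radians(a)).mean()))/6%60)
# part centres & targets
yc=np.radians(-161.2);C=np.array([514.4,222.3])
for k,x in zip(('shaft','bush','hex','spool'),(-114,-38,38,114)): print(k,np.round(C+x*np.array([np.cos(yc),np.sin(yc)]),1))
yr=np.radians(47.4);
for nm,O in(('black',np.array([519.7,-209.])),):
  for k,x in zip(('shaft','bush','hex','spool'),(114,38,-38,-114)): print(k,np.round(O+x*np.array([np.cos(yr),np.sin(yr)]),1))
E
```

```text
scene [ 502.82192232 -237.39441925] [25. 28. 27. 25. 24. 25.] [-126.  166.  109.   39.  -11.  -71.] corner mod60 47.95239139028992
side [ 498.52105406 -239.06194464] [24. 29. 24. 22. 26. 27.] [  20.   62.  123. -169. -113.  -71.] corner mod60 5.87649000664533
shaft [622.3 259. ]
bush [550.4 234.5]
hex [478.4 210.1]
spool [406.5 185.6]
shaft [ 596.9 -125.1]
bush [ 545.4 -181. ]
hex [ 494. -237.]
spool [ 442.5 -292.9]
```

```bash
cat > plan.py <<'E'
import sys
from h import *
from scipy.spatial.transform import Rotation as Rt
# usage: plan.py x y z yaw(deg of tool y axis in world) ...  (several waypoints of 4)
s=r.state();p=np.array(s['tcp_pos'],float);R=np.array(s['orientation'],float)
print('t',round(s['time'],2),'at',np.round(p,1),'yaw',round(np.degrees(np.arctan2(R[1,1],R[0,1])),2),'q',np.round(s['q'],2))
a=list(map(float,sys.argv[1:]))
for k in range(0,len(a),4):
    tp=np.array(a[k:k+3]);y=np.radians(a[k+3]);c,sn=np.cos(y),np.sin(y)
    T=np.array([[-sn,c,0],[c,sn,0],[0,0,-1.]])
    n=int(max(1,np.ceil(np.linalg.norm(tp-p)/38),np.ceil(np.degrees(Rt.from_matrix(R.T@T).magnitude())/6.5)))
    p0=p.copy();rows=[]
    for i in range(1,n+1):
        w=Rt.from_matrix(R.T@T).as_rotvec()/(n-i+1)
        d=R.T@(p0+(tp-p0)*i/n-p)
        row=np.round(np.r_[d/500,w/(np.pi/2)],3)+0.
        p=p+R@row[:3]*500;R=R@Rt.from_rotvec(row[3:]*np.pi/2).as_matrix();rows.append(row.tolist())
    print('->',a[k:k+4],n,'end',np.round(p,1))
    for b in range(0,n,8):print(str(rows[b:b+8]).replace(' ',''))
E
python3 plan.py 520 -208 226 -42.5
```

```text
t 0.1 at [649.4  -0.  225.8] yaw 0.0 q [ 0.26  0.5  -0.43  1.55  0.22  1.14 -0.21]
-> [520.0, -208.0, 226.0, -42.5] 7 end [ 520.2 -207.9  226. ]
[[-0.059,-0.037,0.0,0.0,0.0,0.067],[-0.063,-0.03,0.0,0.0,0.0,0.068],[-0.066,-0.024,0.0,0.0,0.0,0.067],[-0.068,-0.017,0.0,0.0,0.0,0.068],[-0.07,-0.009,0.0,0.0,0.0,0.067],[-0.07,-0.002,0.0,0.0,0.0,0.068],[-0.069,0.006,0.0,-0.001,0.001,0.067]]
```

Request:
{"fn": "move_arm", "kwargs": {
  "increments": [
    [[-0.059, -0.037, 0, 0, 0, 0.067], [-0.063, -0.03, 0, 0, 0, 0.068], [-0.066, -0.024, 0, 0, 0, 0.067], [-0.068, -0.017, 0, 0, 0, 0.068], [-0.07, -0.009, 0, 0, 0, 0.067], [-0.07, -0.002, 0, 0, 0, 0.068], [-0.069, 0.006, 0, 0, 0, 0.067], [0, 0, 0, 0, 0, 0]]
  ],
  "hand": 1
}}

```text
time: 0.77
tcp_pos: [515.7, -216.4, 226.2]
orientation: [[0.687, 0.727, -0.004], [0.727, -0.687, -0.004], [-0.006, 0.0, -1.0]]
ft_force: [-0.6, -0.7, -0.8]
opening: 92.3
grasp_force: 0.0
```

```bash
cat >> h.py <<'E'
def wray(u,v,z,p,Rm):
    c=r.calibration('wrist');H=np.array(c['hand_eye']);x=(u-c['cx'])/c['fx'];y=(v-c['cy'])/c['fy'];th=np.hypot(x,y)
    k=np.sin(th)/th if th>1e-9 else 1
    dc=np.array([x*k,y*k,np.cos(th)]);d=Rm@(H[:3,:3]@dc);o=p+Rm@H[:3,3]
    return o+d*(z-o[2])/d[2]
def wproj(X,p,Rm):
    c=r.calibration('wrist');H=np.array(c['hand_eye']);t=Rm.T@(np.array(X)-p);q=H[:3,:3].T@(t-H[:3,3])
    th=np.arctan2(np.hypot(q[0],q[1]),q[2]);n=np.hypot(q[0],q[1])
    return c['cx']+c['fx']*th*q[0]/n,c['cy']+c['fy']*th*q[1]/n
def wsnap(f):
    s=r.state();p=np.array(s['tcp_pos']);R=np.array(s['orientation']);i,d=snap('wrist',f);np.savez('pics/'+f+'.npz',p=i,d=d,tp=p,R=R);return i,d,p,R
E
python3 - <<'E'
from h import *
i,d,p,R=wsnap('w1');s=r.state();print(s['time'],np.round(p,1),np.round(R,3))
E
```

```text
0.8167 [ 515.7 -216.4  226.2] [[ 0.687  0.727 -0.004]
 [ 0.727 -0.687 -0.004]
 [-0.006  0.    -1.   ]]
```

View pics/w1.png

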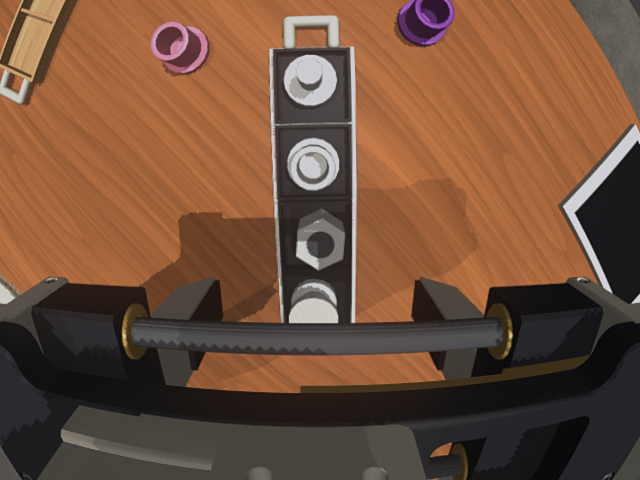

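The wrist view shows, from the loop down, shaft spindle (310,73), bush (313,165), hex top centre about (321,240) and spool (314,303). The hex has its flats left and right, so a grasp across the rail suits it. I'll measure all of them.

```bash
python3 - <<'E'
from h import *
f=np.load('pics/w1.npz');p,R=f['tp'],f['R']
q=np.array([wray(u,v,53,p,R)[:2] for u,v in[(320,208),(296,222),(295,254),(322,271),(345,257),(345,224)]]);c=q.mean(0);d=q-c;a=np.degrees(np.arctan2(d[:,1],d[:,0]))
print('hex',c,np.round(np.linalg.norm(d,axis=1)),np.round(a%60,1),'corner dir',np.degrees(np.angle(np.exp(6j*np.radians(a)).mean()))/6%60)
for k,u,v,z in(('shaft top',310,73,80),('bush top',313,166,60),('spool top',313.5,304,58),('railTL',270,48,5),('railTR',354,47,5)):print(k,np.round(wray(u,v,z,p,R)[:2],1))
for k,X in dict(shaft=(598.5,-120.3,80),bush=(543.5,-181.5,60),hex=(500.5,-238.5,53),spool=(441,-290,58)).items():print(k,np.round(wproj(X,p,R)))
s=r.state();print(s['tcp_pos'],s['qvel'].round(3) if hasattr(s['qvel'],'round') else s['qvel'])
E
python3 plan.py 598 -121 120 -42.4 598 -121 38 -42.4
```

```text
hex [ 503.15639242 -234.17271245] [30. 28. 28. 31. 29. 27.] [47.6 39.6 46.8 49.3 40.3 50.5] corner dir 45.746035797523355
shaft top [ 598.3 -120.7]
bush top [ 545.8 -179.3]
spool top [ 454.2 -276.1]
railTL [595.2 -63.3]
railTR [ 657.2 -121. ]
shaft [310.  72.]
bush [313. 170.]
hex [322. 245.]
spool [314. 321.]
[ 517.87834167 -212.75477207  226.31801804] [-0.044  0.014 -0.081 -0.018 -0.024 -0.006  0.015]
t 0.82 at [ 517.9 -212.8  226.3] yaw -42.98 q [ 0.53  0.32 -0.23  1.79  0.08  1.05 -0.48]
-> [598.0, -121.0, 120.0, -42.4] 5 end [ 598.  -121.   120.1]
[[0.049,-0.002,0.042,0.0,0.0,-0.001],[0.049,-0.001,0.043,0.0,0.0,-0.001],[0.048,-0.001,0.042,0.0,0.001,-0.001],[0.049,-0.002,0.043,0.0,0.0,-0.002],[0.049,-0.001,0.042,0.0,0.001,-0.001]]
-> [598.0, -121.0, 38.0, -42.4] 3 end [ 598.  -121.    38.1]
[[0.0,0.0,0.055,0.0,0.0,0.0],[0.0,0.0,0.054,0.0,0.0,0.0],[0.0,0.0,0.055,0.0,0.0,0.0]]
```

Request:
{"fn": "move_arm", "kwargs": {
  "increments": [
    [[0, 0, 0, 0, 0, 0], [0, 0, 0, 0, 0, 0], [0, 0, 0, 0, 0, 0], [0, 0, 0, 0, 0, 0], [0, 0, 0, 0, 0, 0]]
  ]
}}

```text
time: 1.23
tcp_pos: [521.3, -206.8, 226.6]
orientation: [[0.674, 0.739, -0.0], [0.739, -0.674, 0.0], [0.0, -0.0, -1.0]]
ft_force: [0.6, 0.1, -0.5]
opening: 91.8
grasp_force: 0.0
```

```bash
python3 - <<'E'
from h import *
i,d,p,R=wsnap('w2')
print(np.round(p,1))
c=i[190:340,250:400];cv2.imwrite('pics/w2c.png',cv2.resize(c[:,:,::-1],(600,600),interpolation=cv2.INTER_CUBIC))
E
python3 plan.py 598 -121 120 -42.4 598 -121 38 -42.4
```

```text
[ 521.3 -206.8  226.6]
t 1.28 at [ 521.2 -207.   226.6] yaw -42.38 q [ 0.52  0.32 -0.23  1.78  0.08  1.05 -0.48]
-> [598.0, -121.0, 120.0, -42.4] 5 end [ 598.  -121.3  120.1]
[[0.046,0.0,0.043,0.0,0.0,0.0],[0.046,-0.001,0.042,0.0,0.0,0.0],[0.046,0.0,0.043,0.0,0.0,0.0],[0.046,-0.001,0.043,0.0,0.0,0.0],[0.046,0.0,0.042,0.0,0.0,0.0]]
-> [598.0, -121.0, 38.0, -42.4] 3 end [ 598.  -121.3   38.1]
[[0.0,0.0,0.055,0.0,0.0,0.0],[0.0,0.0,0.055,0.0,0.0,0.0],[0.0,0.0,0.054,0.0,0.0,0.0]]
```

View pics/w2c.png

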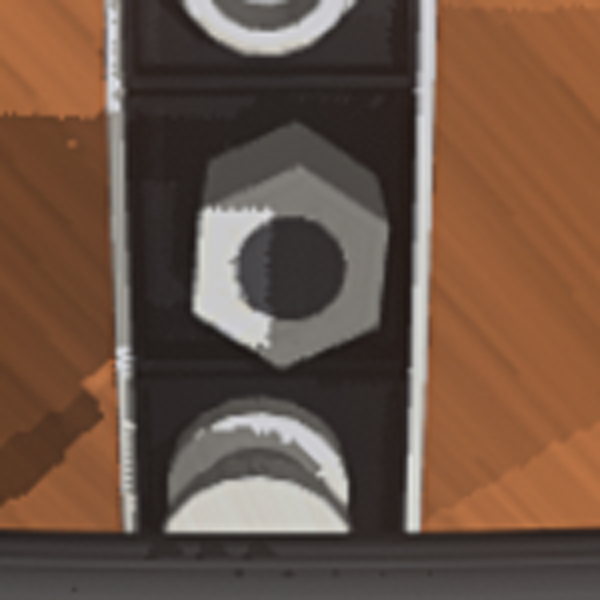

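The crop shows the hex's real top face with corners at crop pixels (300,166), (388,218), (380,325), (283,368), (193,315) and (203,207). My earlier reading had included a side face.

```bash
python3 - <<'E'
from h import *
f=np.load('pics/w2.npz');p,R=f['tp'],f['R']
q=np.array([wray(250+u/4-.4,190+v/4-.4,53,p,R)[:2] for u,v in[(300,166),(388,218),(380,325),(283,368),(193,315),(203,209)]]);c=q.mean(0);d=q-c;a=np.degrees(np.arctan2(d[:,1],d[:,0]))
print('hex',c,np.round(np.linalg.norm(d,axis=1)),np.round(a%60,1),'corner dir',np.degrees(np.angle(np.exp(6j*np.radians(a)).mean()))/6%60)
E
```

```text
hex [ 499.8212495  -237.50875575] [25. 26. 26. 26. 26. 25.] [43.2 46.2 43.5 43.4 44.5 42.4] corner dir 43.86781852987216
```

Request:
{"fn": "move_arm", "kwargs": {
  "increments": [
    [[0.046, 0, 0.043, 0, 0, 0], [0.046, -0.001, 0.042, 0, 0, 0], [0.046, 0, 0.043, 0, 0, 0], [0.046, -0.001, 0.043, 0, 0, 0], [0.046, 0, 0.042, 0, 0, 0], [0, 0, 0, 0, 0, 0], [0, 0, 0, 0, 0, 0], [0, 0, 0, 0, 0, 0]]
  ]
}}

```text
time: 1.95
tcp_pos: [597.6, -122.7, 120.3]
orientation: [[0.675, 0.738, -0.0], [0.738, -0.675, -0.0], [-0.001, -0.0, -1.0]]
ft_force: [0.6, -1.7, 1.1]
opening: 91.9
grasp_force: 0.0
```

Request:
{"fn": "move_arm", "kwargs": {
  "increments": [
    [[0, 0, 0.04, 0, 0, 0], [0, 0, 0.04, 0, 0, 0], [0, 0, 0.04, 0, 0, 0], [0, 0, 0.03, 0, 0, 0], [0, 0, 0.014, 0, 0, 0], [0, 0, 0, 0, 0, 0], [0, 0, 0, 0, 0, 0]]
  ]
}}

```text
time: 2.53
tcp_pos: [598.1, -123.4, 39.2]
orientation: [[0.676, 0.737, 0.001], [0.737, -0.676, -0.001], [0.0, 0.001, -1.0]]
ft_force: [-0.4, 0.5, 0.1]
opening: 92.2
grasp_force: 0.0
```

Request:
{"fn": "move_arm", "kwargs": {
  "increments": [
    [[0.004, 0, 0, 0, 0, 0], [0, 0, 0, 0, 0, 0], [0, 0, 0, 0, 0, 0], [0, 0, 0, 0, 0, 0], [0, 0, 0, 0, 0, 0], [0, 0, 0, 0, 0, 0], [0, 0, 0, 0, 0, 0], [0, 0, 0, 0, 0, 0]]
  ],
  "hand": -1
}}

```text
time: 3.2
tcp_pos: [599.0, -120.9, 38.2]
orientation: [[0.675, 0.738, -0.0], [0.738, -0.675, 0.0], [-0.0, -0.0, -1.0]]
ft_force: [0.1, 0.2, 0.0]
opening: 42.6
grasp_force: 0.0
```

Request:
{"fn": "move_arm", "kwargs": {
  "increments": [
    [[0, 0, 0, 0, 0, 0], [0, 0, 0, 0, 0, 0], [0, 0, 0, 0, 0, 0]]
  ]
}}

```text
time: 3.45
tcp_pos: [599.0, -120.8, 38.2]
orientation: [[0.675, 0.738, -0.0], [0.738, -0.675, 0.0], [-0.0, -0.0, -1.0]]
ft_force: [-3.2, 2.0, 2.6]
opening: 23.1
grasp_force: 1.7
```

```bash
python3 plan.py 598.4 -121 138 -42.4 622.3 259 138 -71.2 622.3 259 34.5 -71.2
```

```text
t 3.45 at [ 599.  -120.8   38.2] yaw -42.48 q [ 0.32  0.64 -0.22  1.78  0.19  0.74 -0.74]
-> [598.4, -121.0, 138.0, -42.4] 3 end [ 598.3 -120.9  138.2]
[[0.0,0.0,-0.067,0.0,0.0,0.0],[-0.001,0.0,-0.066,0.0,0.0,0.0],[0.0,-0.001,-0.067,0.0,0.0,-0.001]]
-> [622.3, 259.0, 138.0, -71.2] 11 end [622.5 258.9 138.2]
[[0.054,-0.043,0.0,0.0,0.0,0.029],[0.052,-0.046,0.0,0.0,0.0,0.029],[0.05,-0.048,0.0,0.0,0.0,0.029],[0.047,-0.05,0.0,0.0,0.0,0.029],[0.045,-0.053,0.0,0.0,0.0,0.029],[0.043,-0.054,0.0,0.0,0.0,0.029],[0.04,-0.057,0.0,0.0,0.0,0.029],[0.038,-0.058,0.0,0.0,0.0,0.029]]
[[0.035,-0.059,0.0,0.0,0.0,0.029],[0.032,-0.062,0.0,0.0,0.0,0.03],[0.03,-0.062,0.0,0.0,0.0,0.029]]
-> [622.3, 259.0, 34.5, -71.2] 3 end [622.5 258.9  34.7]
[[0.0,0.0,0.069,0.0,0.0,0.0],[0.0,0.0,0.069,0.0,0.0,0.0],[0.0,0.0,0.069,0.0,0.0,0.0]]
```

Request:
{"fn": "move_arm", "kwargs": {
  "increments": [
    [[0, 0, 0, 0, 0, 0], [0, 0, 0, 0, 0, 0], [0, 0, -0.02, 0, 0, 0], [0, 0, -0.04, 0, 0, 0], [0, 0, -0.05, 0, 0, 0], [0, 0, -0.05, 0, 0, 0], [0, 0, -0.04, 0, 0, 0], [0, 0, 0, 0, 0, 0]]
  ]
}}

```text
time: 4.12
tcp_pos: [602.5, -121.5, 143.6]
orientation: [[0.675, 0.737, 0.008], [0.737, -0.675, -0.002], [0.004, 0.007, -1.0]]
ft_force: [0.6, 0.2, -1.6]
opening: 21.3
grasp_force: 30.0
```

Request:
{"fn": "move_arm", "kwargs": {
  "increments": [
    [[0.054, -0.043, 0, 0, 0, 0.029], [0.052, -0.046, 0, 0, 0, 0.029], [0.05, -0.048, 0, 0, 0, 0.029], [0.047, -0.05, 0, 0, 0, 0.029], [0.045, -0.053, 0, 0, 0, 0.029], [0.043, -0.054, 0, 0, 0, 0.029], [0.04, -0.057, 0, 0, 0, 0.029], [0.038, -0.058, 0, 0, 0, 0.029]]
  ]
}}

```text
time: 4.78
tcp_pos: [616.0, 156.9, 137.4]
orientation: [[0.895, 0.446, -0.001], [0.446, -0.895, -0.0], [-0.001, -0.0, -1.0]]
ft_force: [0.7, 0.6, -1.8]
opening: 21.5
grasp_force: 30.0
```

Request:
{"fn": "move_arm", "kwargs": {
  "increments": [
    [[0.035, -0.059, 0, 0, 0, 0.029], [0.032, -0.062, 0, 0, 0, 0.03], [0.03, -0.062, 0, 0, 0, 0.029], [0, 0, 0, 0, 0, 0], [0, 0, 0, 0, 0, 0], [0, 0, 0, 0, 0, 0], [0, 0, 0, 0, 0, 0], [0, 0, 0, 0, 0, 0]]
  ]
}}

```text
time: 5.45
tcp_pos: [624.3, 256.4, 137.9]
orientation: [[0.948, 0.318, -0.0], [0.318, -0.948, -0.001], [-0.001, 0.001, -1.0]]
ft_force: [0.6, 0.0, -1.8]
opening: 21.4
grasp_force: 30.0
```

```bash
python3 plan.py 622.3 259 70 -71.2; python3 - <<'E'
from h import *
i,d,p,R=wsnap('w3')
yc=np.radians(-161.2);C=np.array([514.4,222.3]);M=np.array([[np.cos(yc),-np.sin(yc)],[np.sin(yc),np.cos(yc)]])
im=i.copy()
for x in(-154,-76,0,76,154):
  for y in(-40,40):
    u=wproj(np.r_[C+M@[x,y],22],p,R);cv2.circle(im,(int(u[0]),int(u[1])),2,(0,255,0),-1)
cv2.imwrite('pics/w3m.png',im[:,:,::-1])
E
```

```text
t 5.45 at [624.3 256.4 137.9] yaw -71.43 q [-0.3   0.61 -0.19  1.56  0.13  0.99 -1.77]
-> [622.3, 259.0, 70.0, -71.2] 2 end [622.4 258.8  69.9]
[[-0.001,-0.003,0.068,0.0,0.0,-0.001],[-0.001,-0.003,0.068,0.001,0.001,-0.002]]
```

View pics/w3m.png

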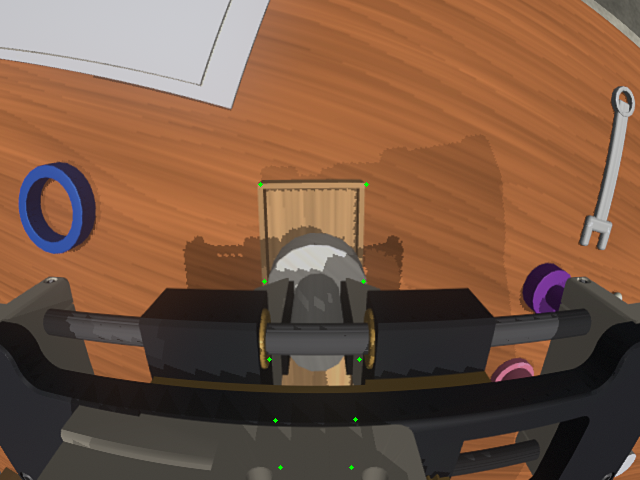

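The projected carrier corners (green) sit on the far rim corners at (260,184) and (366,184), so the carrier pose is confirmed. Lowering the shaft.

Request:
{"fn": "move_arm", "kwargs": {
  "increments": [
    [[-0.001, -0.003, 0.04, 0, 0, 0], [-0.001, -0.002, 0.04, 0, 0, 0], [0, 0, 0.04, 0, 0, 0], [0, 0, 0.03, 0, 0, 0], [0, 0, 0, 0, 0, 0], [0, 0, 0, 0, 0, 0], [0, 0, 0, 0, 0, 0], [0, 0, 0, 0, 0, 0]]
  ]
}}

```text
time: 6.17
tcp_pos: [623.5, 261.3, 64.9]
orientation: [[0.947, 0.321, 0.003], [0.321, -0.947, 0.001], [0.003, -0.0, -1.0]]
ft_force: [0.1, 0.3, -1.4]
opening: 21.4
grasp_force: 30.0
```

Request:
{"fn": "move_arm", "kwargs": {
  "increments": [
    [[-0.002, 0.002, 0.015, 0, 0, 0], [-0.002, 0.002, 0.015, 0, 0, 0], [0, 0, 0.015, 0, 0, 0], [0, 0, 0.009, 0, 0, 0], [0, 0, 0.004, 0, 0, 0], [0, 0, 0, 0, 0, 0], [0, 0, 0, 0, 0, 0], [0, 0, 0, 0, 0, 0]]
  ]
}}

```text
time: 6.83
tcp_pos: [620.4, 258.1, 34.1]
orientation: [[0.947, 0.321, -0.001], [0.321, -0.947, -0.001], [-0.001, 0.0, -1.0]]
ft_force: [-3.0, -1.2, 1.8]
opening: 21.6
grasp_force: 30.0
```

Request:
{"fn": "move_arm", "kwargs": {
  "increments": [
    [[0, 0, 0, 0, 0, 0], [0, 0, 0, 0, 0, 0], [0, 0, 0, 0, 0, 0], [0, 0, 0, 0, 0, 0], [0, 0, 0, 0, 0, 0], [0, 0, 0, 0, 0, 0], [0, 0, 0, 0, 0, 0], [0, 0, 0, 0, 0, 0]]
  ],
  "hand": 1
}}

```text
time: 7.5
tcp_pos: [621.0, 258.4, 34.2]
orientation: [[0.947, 0.321, 0.0], [0.321, -0.947, 0.0], [0.0, -0.0, -1.0]]
ft_force: [-0.1, 0.2, -0.4]
opening: 70.2
grasp_force: 0.0
```

Request:
{"fn": "move_arm", "kwargs": {
  "increments": [
    [[0, 0, -0.02, 0, 0, 0], [0, 0, -0.04, 0, 0, 0], [0, 0, -0.06, 0, 0, 0], [0, 0, -0.06, 0, 0, 0], [0, 0, -0.04, 0, 0, 0], [0, 0, 0, 0, 0, 0], [0, 0, 0, 0, 0, 0], [0, 0, 0, 0, 0, 0]]
  ]
}}

```text
time: 8.17
tcp_pos: [620.6, 258.1, 144.3]
orientation: [[0.947, 0.321, -0.0], [0.321, -0.947, -0.0], [-0.0, 0.0, -1.0]]
ft_force: [-0.7, -0.0, -0.2]
opening: 91.8
grasp_force: 0.0
```

```bash
python3 plan.py 544 -181 140 -42.4; python3 - <<'E'
from h import *
snap('side','side1')
c=np.load('pics/side1.npz')['p'][280:360,250:440];cv2.imwrite('pics/c1.png',cv2.resize(c[:,:,::-1],None,fx=3,fy=3))
E
```

```text
t 8.17 at [620.6 258.1 144.3] yaw -71.28 q [-0.3   0.59 -0.19  1.57  0.13  0.99 -1.77]
-> [544.0, -181.0, 140.0, -42.4] 12 end [ 543.9 -180.8  139.9]
[[-0.036,0.065,0.001,0.0,0.0,-0.027],[-0.038,0.064,0.0,0.0,0.0,-0.027],[-0.041,0.062,0.001,0.0,0.0,-0.027],[-0.043,0.06,0.001,0.0,0.0,-0.027],[-0.047,0.058,0.001,0.0,0.0,-0.027],[-0.048,0.057,0.0,0.0,0.0,-0.027],[-0.051,0.054,0.001,0.0,0.0,-0.026],[-0.053,0.052,0.001,0.0,0.0,-0.027]]
[[-0.055,0.05,0.001,0.0,0.0,-0.026],[-0.057,0.047,0.0,0.0,0.0,-0.027],[-0.059,0.045,0.001,0.0,0.0,-0.026],[-0.061,0.042,0.001,0.0,0.0,-0.027]]
```

View pics/c1.png

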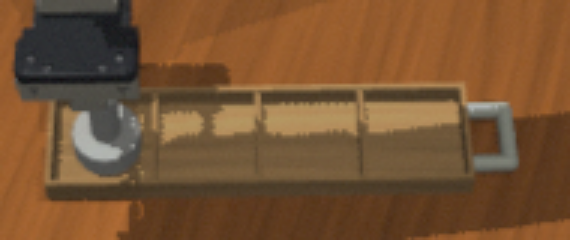

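The shaft stands upright at crop (105,140), in the compartment farthest from the carrier's loop. Next is the bush.

Request:
{"fn": "move_arm", "kwargs": {
  "increments": [
    [[-0.036, 0.065, 0.001, 0, 0, -0.027], [-0.038, 0.064, 0, 0, 0, -0.027], [-0.041, 0.062, 0.001, 0, 0, -0.027], [-0.043, 0.06, 0.001, 0, 0, -0.027], [-0.047, 0.058, 0.001, 0, 0, -0.027], [-0.048, 0.057, 0, 0, 0, -0.027], [-0.051, 0.054, 0.001, 0, 0, -0.026], [-0.053, 0.052, 0.001, 0, 0, -0.027]]
  ]
}}

```text
time: 8.88
tcp_pos: [568.2, -36.2, 139.8]
orientation: [[0.786, 0.618, -0.003], [0.618, -0.786, 0.0], [-0.002, -0.002, -1.0]]
ft_force: [0.5, -1.4, 0.2]
opening: 92.1
grasp_force: 0.0
```

Request:
{"fn": "move_arm", "kwargs": {
  "increments": [
    [[-0.055, 0.05, 0.001, 0, 0, -0.026], [-0.057, 0.047, 0, 0, 0, -0.027], [-0.059, 0.045, 0.001, 0, 0, -0.026], [-0.061, 0.042, 0.001, 0, 0, -0.027], [0, 0, 0, 0, 0, 0], [0, 0, 0, 0, 0, 0], [0, 0, 0, 0, 0, 0], [0, 0, 0, 0, 0, 0]]
  ]
}}

```text
time: 9.55
tcp_pos: [544.3, -178.4, 139.0]
orientation: [[0.673, 0.74, -0.001], [0.74, -0.673, 0.002], [0.0, -0.002, -1.0]]
ft_force: [-0.5, 1.1, 0.0]
opening: 91.8
grasp_force: 0.0
```

Request:
{"fn": "move_arm", "kwargs": {
  "increments": [
    [[0, 0, 0, 0, 0, 0], [0, 0, 0, 0, 0, 0], [0, 0, 0, 0, 0, 0]]
  ]
}}

```text
time: 9.8
tcp_pos: [544.6, -179.3, 139.7]
orientation: [[0.673, 0.74, 0.0], [0.74, -0.673, 0.0], [0.0, -0.0, -1.0]]
ft_force: [0.4, 0.1, -0.7]
opening: 92.0
grasp_force: 0.0
```

```bash
python3 plan.py 543.5 -181 75 -42.4 543.5 -181 30 -42.4; python3 - <<'E'
from h import *
i,d,p,R=wsnap('w4')
# bush top from depth-free view: project expected centres
for X in [(543.5,-181,60),(500,-237.5,53)]:print(np.round(wproj(X,p,R)))
cv2.imwrite('pics/w4c.png',cv2.resize(i[170:330,230:430][:,:,::-1],None,fx=3,fy=3))
E
```

```text
t 9.8 at [ 544.6 -179.3  139.7] yaw -42.27 q [ 0.45  0.44 -0.22  1.83  0.12  0.88 -0.57]
-> [543.5, -181.0, 75.0, -42.4] 2 end [ 543.6 -181.    75.2]
[[-0.002,0.0,0.065,0.0,0.0,0.001],[-0.002,0.001,0.064,0.0,0.0,0.0]]
-> [543.5, -181.0, 30.0, -42.4] 2 end [ 543.6 -181.    30.2]
[[0.0,0.0,0.045,0.0,0.0,0.0],[0.0,0.0,0.045,0.0,0.0,0.0]]
[318. 252.]
[326. 337.]
```

View pics/w4c.png

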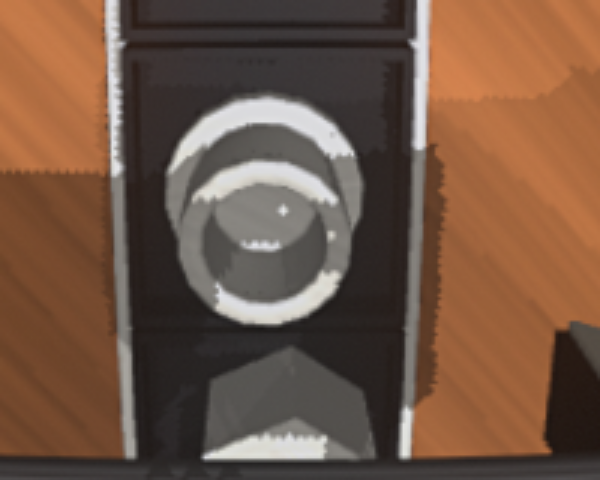

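The bush's top ring is centred at crop (265,242), pixel (318,251), which matches the prediction (318,252). Descending on it and closing.

Request:
{"fn": "move_arm", "kwargs": {
  "increments": [
    [[-0.002, 0, 0.035, 0, 0, 0], [-0.001, 0.001, 0.045, 0, 0, 0], [0, 0, 0.045, 0, 0, 0], [0, 0, 0.04, 0, 0, 0], [0, 0, 0.03, 0, 0, 0], [0, 0, 0.018, 0, 0, 0], [0, 0, 0.006, 0, 0, 0], [0, 0, 0, 0, 0, 0]]
  ]
}}

```text
time: 10.52
tcp_pos: [543.4, -181.6, 29.7]
orientation: [[0.674, 0.739, -0.001], [0.739, -0.674, 0.0], [-0.0, -0.001, -1.0]]
ft_force: [0.2, -0.5, 0.9]
opening: 92.3
grasp_force: 0.0
```

Request:
{"fn": "move_arm", "kwargs": {
  "increments": [
    [[0, 0, 0, 0, 0, 0], [0, 0, 0, 0, 0, 0], [0, 0, 0, 0, 0, 0], [0, 0, 0, 0, 0, 0], [0, 0, 0, 0, 0, 0], [0, 0, 0, 0, 0, 0], [0, 0, 0, 0, 0, 0], [0, 0, 0, 0, 0, 0]]
  ],
  "hand": -1
}}

```text
time: 11.18
tcp_pos: [543.6, -182.0, 30.3]
orientation: [[0.674, 0.739, 0.0], [0.739, -0.674, -0.0], [0.0, 0.0, -1.0]]
ft_force: [0.6, -0.3, -0.3]
opening: 43.0
grasp_force: 0.0
```

Request:
{"fn": "move_arm", "kwargs": {
  "increments": [
    [[0, 0, 0, 0, 0, 0], [0, 0, 0, 0, 0, 0], [0, 0, 0, 0, 0, 0]]
  ]
}}

```text
time: 11.43
tcp_pos: [543.6, -181.9, 30.3]
orientation: [[0.674, 0.739, -0.0], [0.739, -0.674, 0.0], [-0.0, -0.0, -1.0]]
ft_force: [0.6, -0.1, 1.8]
opening: 39.1
grasp_force: 30.0
```

```bash
python3 plan.py 543.5 -181 140 -42.4  550.4 234.5 140 -71.2 550.4 234.5 26 -71.2
```

```text
t 11.43 at [ 543.6 -181.9   30.3] yaw -42.38 q [ 0.42  0.6  -0.19  1.88  0.17  0.67 -0.61]
-> [543.5, -181.0, 140.0, -42.4] 3 end [ 543.6 -181.2  139.8]
[[0.0,0.0,-0.073,0.0,0.0,0.0],[0.001,-0.001,-0.073,0.0,0.0,0.0],[0.0,0.0,-0.073,0.0,0.0,0.0]]
-> [550.4, 234.5, 140.0, -71.2] 11 end [550.4 234.5 139.8]
[[0.057,-0.05,0.0,0.0,0.0,0.029],[0.054,-0.053,0.0,0.0,0.0,0.029],[0.052,-0.055,0.0,0.0,0.0,0.029],[0.049,-0.057,0.0,0.0,0.0,0.029],[0.047,-0.059,0.0,0.0,0.0,0.029],[0.044,-0.062,0.0,0.0,0.0,0.029],[0.041,-0.063,0.0,0.0,0.0,0.029],[0.038,-0.066,0.0,0.0,0.0,0.029]]
[[0.035,-0.067,0.0,0.0,0.0,0.029],[0.032,-0.068,0.0,0.0,0.0,0.03],[0.029,-0.07,0.0,0.0,0.0,0.029]]
-> [550.4, 234.5, 26.0, -71.2] 3 end [550.4 234.5  25.8]
[[0.0,0.0,0.076,0.0,0.0,0.0],[0.0,0.0,0.076,0.0,0.0,0.0],[0.0,0.0,0.076,0.0,0.0,0.0]]
```

Request:
{"fn": "move_arm", "kwargs": {
  "increments": [
    [[0, 0, -0.02, 0, 0, 0], [0, 0, -0.04, 0, 0, 0], [0.001, -0.001, -0.05, 0, 0, 0], [0, 0, -0.05, 0, 0, 0], [0, 0, -0.04, 0, 0, 0], [0, 0, -0.02, 0, 0, 0], [0, 0, 0, 0, 0, 0]]
  ]
}}

```text
time: 12.02
tcp_pos: [545.5, -181.8, 143.2]
orientation: [[0.674, 0.739, 0.005], [0.739, -0.674, -0.002], [0.002, 0.005, -1.0]]
ft_force: [-0.6, 0.1, -1.5]
opening: 39.7
grasp_force: 30.0
```

Request:
{"fn": "move_arm", "kwargs": {
  "increments": [
    [[0.057, -0.05, 0, 0, 0, 0.029], [0.054, -0.053, 0, 0, 0, 0.029], [0.052, -0.055, 0, 0, 0, 0.029], [0.049, -0.057, 0, 0, 0, 0.029], [0.047, -0.059, 0, 0, 0, 0.029], [0.044, -0.062, 0, 0, 0, 0.029], [0.041, -0.063, 0, 0, 0, 0.029], [0.038, -0.066, 0, 0, 0, 0.029]]
  ]
}}

```text
time: 12.68
tcp_pos: [547.2, 122.6, 138.7]
orientation: [[0.894, 0.448, -0.002], [0.448, -0.894, -0.001], [-0.002, -0.0, -1.0]]
ft_force: [0.2, -0.8, -0.9]
opening: 39.5
grasp_force: 30.0
```

Request:
{"fn": "move_arm", "kwargs": {
  "increments": [
    [[0.035, -0.067, 0, 0, 0, 0.029], [0.032, -0.068, 0, 0, 0, 0.03], [0.029, -0.07, 0, 0, 0, 0.029], [0, 0, 0, 0, 0, 0], [0, 0, 0, 0, 0, 0], [0, 0, 0, 0, 0, 0], [0, 0, 0, 0, 0, 0], [0, 0, 0, 0, 0, 0]]
  ]
}}

```text
time: 13.35
tcp_pos: [550.6, 232.2, 139.6]
orientation: [[0.947, 0.32, -0.001], [0.32, -0.947, -0.001], [-0.001, 0.001, -1.0]]
ft_force: [-0.1, 0.2, -0.8]
opening: 39.2
grasp_force: 30.0
```

Request:
{"fn": "move_arm", "kwargs": {
  "increments": [
    [[0, 0, 0.02, 0, 0, 0], [0, 0, 0.04, 0, 0, 0], [0, 0, 0.04, 0, 0, 0], [0, 0, 0.03, 0, 0, 0], [0, 0, 0, 0, 0, 0], [0, 0, 0, 0, 0, 0], [0, 0, 0, 0, 0, 0], [0, 0, 0, 0, 0, 0]]
  ]
}}

```text
time: 14.02
tcp_pos: [551.5, 234.7, 76.4]
orientation: [[0.947, 0.322, 0.002], [0.322, -0.947, 0.001], [0.002, -0.0, -1.0]]
ft_force: [-0.5, 0.1, -0.9]
opening: 39.4
grasp_force: 30.0
```

```bash
python3 plan.py 550.4 234.5 26 -71.2
```

```text
t 14.02 at [551.5 234.7  76.4] yaw -71.22 q [-0.29  0.57 -0.21  1.8   0.16  0.79 -1.82]
-> [550.4, 234.5, 26.0, -71.2] 2 end [550.6 234.4  25.9]
[[-0.001,0.0,0.05,0.0,-0.001,0.0],[-0.001,0.0,0.051,0.0,0.0,0.0]]
```

Request:
{"fn": "move_arm", "kwargs": {
  "increments": [
    [[-0.002, 0, 0.02, 0, 0, 0], [-0.001, 0, 0.03, 0, 0, 0], [0, 0, 0.025, 0, 0, 0], [0, 0, 0.015, 0, 0, 0], [0, 0, 0.009, 0, 0, 0], [0, 0, 0, 0, 0, 0], [0, 0, 0, 0, 0, 0], [0, 0, 0, 0, 0, 0]]
  ]
}}

```text
time: 14.68
tcp_pos: [548.7, 234.0, 26.1]
orientation: [[0.947, 0.323, -0.001], [0.323, -0.947, -0.0], [-0.001, 0.0, -1.0]]
ft_force: [-3.1, -0.5, 5.3]
opening: 39.0
grasp_force: 30.0
```

Request:
{"fn": "move_arm", "kwargs": {
  "increments": [
    [[0, 0, 0, 0, 0, 0], [0, 0, 0, 0, 0, 0], [0, 0, 0, 0, 0, 0]]
  ]
}}

```text
time: 14.93
tcp_pos: [548.7, 234.0, 26.0]
orientation: [[0.947, 0.323, -0.001], [0.323, -0.947, -0.0], [-0.001, 0.0, -1.0]]
ft_force: [-3.9, -2.0, 5.4]
opening: 39.3
grasp_force: 30.0
```

On the floor (5 N), within 2 mm of the compartment centre. Releasing, rising and going on to the hex.

Request:
{"fn": "move_arm", "kwargs": {
  "increments": [
    [[0, 0, 0, 0, 0, 0], [0, 0, 0, 0, 0, 0], [0, 0, 0, 0, 0, 0], [0, 0, 0, 0, 0, 0], [0, 0, 0, 0, 0, 0], [0, 0, 0, 0, 0, 0], [0, 0, 0, 0, 0, 0], [0, 0, 0, 0, 0, 0]]
  ],
  "hand": 1
}}

```text
time: 15.6
tcp_pos: [549.1, 234.0, 25.7]
orientation: [[0.947, 0.322, 0.0], [0.322, -0.947, 0.0], [0.0, -0.0, -1.0]]
ft_force: [0.3, 0.6, 0.3]
opening: 87.7
grasp_force: 0.0
```

Request:
{"fn": "move_arm", "kwargs": {
  "increments": [
    [[0, 0, -0.02, 0, 0, 0], [0, 0, -0.04, 0, 0, 0], [0, 0, -0.06, 0, 0, 0], [0, 0, -0.06, 0, 0, 0], [0, 0, -0.05, 0, 0, 0], [0, 0, 0, 0, 0, 0], [0, 0, 0, 0, 0, 0], [0, 0, 0, 0, 0, 0]]
  ]
}}

```text
time: 16.27
tcp_pos: [548.8, 233.8, 141.0]
orientation: [[0.947, 0.322, 0.0], [0.322, -0.947, -0.0], [0.0, 0.0, -1.0]]
ft_force: [-0.6, -0.4, 0.0]
opening: 91.7
grasp_force: 0.0
```

```bash
python3 plan.py 500 -237.5 140 -46
```

```text
t 16.27 at [548.8 233.8 141. ] yaw -71.19 q [-0.27  0.48 -0.23  1.77  0.13  0.91 -1.8 ]
-> [500.0, -237.5, 140.0, -46.0] 13 end [ 500.1 -237.4  140. ]
[[-0.03,0.066,0.0,0.0,0.0,-0.022],[-0.033,0.065,0.0,0.0,0.0,-0.021],[-0.035,0.064,0.0,0.0,0.0,-0.022],[-0.037,0.063,0.001,0.0,0.0,-0.021],[-0.039,0.062,0.0,0.0,0.0,-0.022],[-0.042,0.06,0.0,0.0,0.0,-0.021],[-0.043,0.058,0.0,0.0,0.0,-0.022],[-0.045,0.058,0.0,0.0,0.0,-0.021]]
[[-0.047,0.055,0.0,0.0,0.0,-0.022],[-0.049,0.054,0.001,0.0,0.0,-0.021],[-0.051,0.053,0.0,0.0,0.0,-0.022],[-0.052,0.05,0.0,0.0,0.0,-0.021],[-0.054,0.049,0.0,0.0,0.0,-0.022]]
```

Request:
{"fn": "move_arm", "kwargs": {
  "increments": [
    [[-0.03, 0.066, 0, 0, 0, -0.022], [-0.033, 0.065, 0, 0, 0, -0.021], [-0.035, 0.064, 0, 0, 0, -0.022], [-0.037, 0.063, 0.001, 0, 0, -0.021], [-0.039, 0.062, 0, 0, 0, -0.022], [-0.042, 0.06, 0, 0, 0, -0.021], [-0.043, 0.058, 0, 0, 0, -0.022], [-0.045, 0.058, 0, 0, 0, -0.021]]
  ]
}}

```text
time: 16.93
tcp_pos: [517.3, -57.7, 138.9]
orientation: [[0.825, 0.565, -0.003], [0.565, -0.825, 0.0], [-0.002, -0.002, -1.0]]
ft_force: [0.9, -0.8, 0.3]
opening: 91.7
grasp_force: 0.0
```

Request:
{"fn": "move_arm", "kwargs": {
  "increments": [
    [[-0.047, 0.055, 0, 0, 0, -0.022], [-0.049, 0.054, 0.001, 0, 0, -0.021], [-0.051, 0.053, 0, 0, 0, -0.022], [-0.052, 0.05, 0, 0, 0, -0.021], [-0.054, 0.049, 0, 0, 0, -0.022], [0, 0, 0, 0, 0, 0], [0, 0, 0, 0, 0, 0], [0, 0, 0, 0, 0, 0]]
  ]
}}

```text
time: 17.6
tcp_pos: [499.4, -236.3, 138.4]
orientation: [[0.72, 0.694, -0.002], [0.694, -0.72, 0.002], [-0.0, -0.003, -1.0]]
ft_force: [0.3, 0.5, 0.3]
opening: 92.0
grasp_force: 0.0
```

Request:
{"fn": "move_arm", "kwargs": {
  "increments": [
    [[0, 0, 0, 0, 0, 0], [0, 0, 0, 0, 0, 0], [0, 0, 0, 0, 0, 0], [0, 0, 0, 0, 0, 0]]
  ]
}}

```text
time: 17.93
tcp_pos: [500.6, -236.0, 139.7]
orientation: [[0.718, 0.696, -0.0], [0.696, -0.718, 0.0], [0.0, -0.0, -1.0]]
ft_force: [0.6, 1.0, -0.0]
opening: 91.8
grasp_force: 0.0
```

```bash
python3 plan.py 500 -237.5 30 -46; python3 - <<'E'
from h import *
i,d,p,R=wsnap('w5')
im=i.copy();c=np.array([500,-237.5])
for k in range(6):
    a=np.radians(43.9+60*k);u=wproj(np.r_[c+25.4*np.array([np.cos(a),np.sin(a)]),53],p,R);print(np.round(u));cv2.circle(im,(round(u[0]),round(u[1])),1,(0,255,0),-1)
cv2.imwrite('pics/w5c.png',cv2.resize(im[170:330,230:430][:,:,::-1],None,fx=3,fy=3))
E
```

```text
t 17.93 at [ 500.6 -236.   139.7] yaw -45.88 q [ 0.54  0.41 -0.18  1.88  0.09  0.86 -0.49]
-> [500.0, -237.5, 30.0, -46.0] 3 end [ 499.9 -237.4   30.2]
[[-0.001,0.0,0.073,0.0,0.0,0.0],[-0.001,0.001,0.073,0.0,0.0,0.001],[-0.001,0.0,0.073,0.0,0.0,0.0]]
[319. 213.]
[286. 231.]
[287. 265.]
[318. 282.]
[350. 266.]
[351. 231.]
```

View pics/w5c.png

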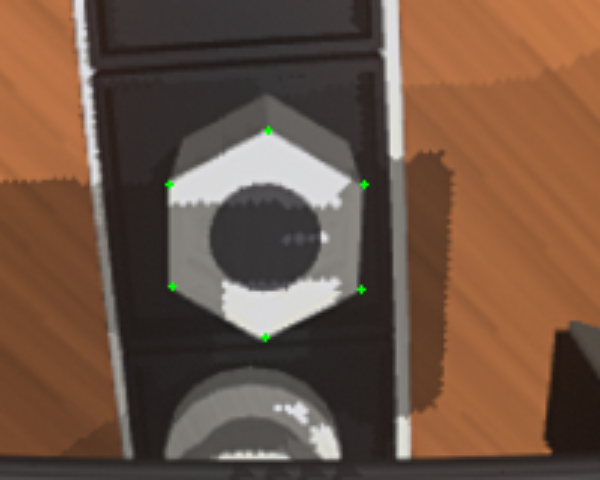

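The green predicted corners sit on the hex's corners (crop (268,130), (364,184), (265,337) and the rest), and the flats are aligned with the grasp. Descending and gripping.

Request:
{"fn": "move_arm", "kwargs": {
  "increments": [
    [[-0.002, 0, 0.035, 0, 0, 0], [-0.001, 0.001, 0.045, 0, 0, 0.001], [0, 0, 0.045, 0, 0, 0], [0, 0, 0.04, 0, 0, 0], [0, 0, 0.03, 0, 0, 0], [0, 0, 0.018, 0, 0, 0], [0, 0, 0.006, 0, 0, 0], [0, 0, 0, 0, 0, 0]]
  ]
}}

```text
time: 18.65
tcp_pos: [499.4, -238.2, 29.8]
orientation: [[0.72, 0.694, -0.001], [0.694, -0.72, 0.001], [-0.0, -0.001, -1.0]]
ft_force: [0.1, 0.5, -0.5]
opening: 91.8
grasp_force: 0.0
```

Request:
{"fn": "move_arm", "kwargs": {
  "increments": [
    [[0, 0, 0, 0, 0, 0], [0, 0, 0, 0, 0, 0], [0, 0, 0, 0, 0, 0], [0, 0, 0, 0, 0, 0], [0, 0, 0, 0, 0, 0], [0, 0, 0, 0, 0, 0], [0, 0, 0, 0, 0, 0], [0, 0, 0, 0, 0, 0]]
  ],
  "hand": -1
}}

```text
time: 19.32
tcp_pos: [499.5, -238.6, 30.3]
orientation: [[0.72, 0.694, -0.0], [0.694, -0.72, 0.0], [0.0, -0.0, -1.0]]
ft_force: [-0.2, 0.2, 0.3]
opening: 43.6
grasp_force: 29.9
```

Request:
{"fn": "move_arm", "kwargs": {
  "increments": [
    [[0, 0, 0, 0, 0, 0], [0, 0, 0, 0, 0, 0], [0, 0, 0, 0, 0, 0]]
  ]
}}

```text
time: 19.57
tcp_pos: [499.6, -238.6, 30.3]
orientation: [[0.72, 0.694, 0.0], [0.694, -0.72, -0.0], [0.0, 0.0, -1.0]]
ft_force: [0.0, 1.0, 2.7]
opening: 43.8
grasp_force: 29.9
```

```bash
python3 plan.py 500 -237.5 140 -46 478.4 210.1 140 -71.2
```

```text
t 19.57 at [ 499.6 -238.6   30.3] yaw -46.08 q [ 0.52  0.58 -0.15  1.93  0.14  0.65 -0.52]
-> [500.0, -237.5, 140.0, -46.0] 3 end [ 500.  -237.5  139.8]
[[0.001,0.0,-0.073,0.0,0.0,0.0],[0.0,-0.001,-0.073,0.0,0.0,0.0],[0.001,0.0,-0.073,0.0,0.0,-0.001]]
-> [478.4, 210.1, 140.0, -71.2] 12 end [478.3 210.1 139.8]
[[0.049,-0.056,0.0,0.0,0.0,0.023],[0.047,-0.058,0.0,0.0,0.0,0.023],[0.045,-0.06,0.0,0.0,0.0,0.023],[0.043,-0.061,0.0,0.0,0.0,0.023],[0.041,-0.062,0.0,0.0,0.0,0.024],[0.038,-0.065,0.0,0.0,0.0,0.023],[0.036,-0.065,0.0,0.0,0.0,0.024],[0.034,-0.067,0.0,0.0,0.0,0.023]]
[[0.031,-0.068,0.0,0.0,0.0,0.024],[0.028,-0.069,0.0,0.0,0.0,0.023],[0.026,-0.07,0.0,0.0,0.0,0.024],[0.023,-0.071,0.0,0.0,0.0,0.023]]
```

Request:
{"fn": "move_arm", "kwargs": {
  "increments": [
    [[0, 0, -0.02, 0, 0, 0], [0.001, 0, -0.04, 0, 0, 0], [0.001, -0.001, -0.05, 0, 0, 0], [0, 0, -0.05, 0, 0, 0], [0, 0, -0.04, 0, 0, 0], [0, 0, -0.02, 0, 0, 0], [0, 0, 0, 0, 0, 0]]
  ]
}}

```text
time: 20.15
tcp_pos: [501.6, -238.2, 142.9]
orientation: [[0.72, 0.694, 0.004], [0.694, -0.72, -0.002], [0.002, 0.004, -1.0]]
ft_force: [0.3, 0.2, -2.0]
opening: 43.9
grasp_force: 29.9
```

Request:
{"fn": "move_arm", "kwargs": {
  "increments": [
    [[0.049, -0.056, 0, 0, 0, 0.023], [0.047, -0.058, 0, 0, 0, 0.023], [0.045, -0.06, 0, 0, 0, 0.023], [0.043, -0.061, 0, 0, 0, 0.023], [0.041, -0.062, 0, 0, 0, 0.024], [0.038, -0.065, 0, 0, 0, 0.023], [0.036, -0.065, 0, 0, 0, 0.024], [0.034, -0.067, 0, 0, 0, 0.023]]
  ]
}}

```text
time: 20.82
tcp_pos: [484.5, 62.5, 138.8]
orientation: [[0.891, 0.455, -0.003], [0.455, -0.891, -0.0], [-0.002, -0.001, -1.0]]
ft_force: [1.4, -0.6, -2.3]
opening: 44.3
grasp_force: 29.9
```

Request:
{"fn": "move_arm", "kwargs": {
  "increments": [
    [[0.031, -0.068, 0, 0, 0, 0.024], [0.028, -0.069, 0, 0, 0, 0.023], [0.026, -0.07, 0, 0, 0, 0.024], [0.023, -0.071, 0, 0, 0, 0.023], [0, 0, 0, 0, 0, 0], [0, 0, 0, 0, 0, 0], [0, 0, 0, 0, 0, 0], [0, 0, 0, 0, 0, 0]]
  ]
}}

```text
time: 21.48
tcp_pos: [478.5, 208.2, 139.2]
orientation: [[0.948, 0.319, -0.002], [0.319, -0.948, -0.002], [-0.002, 0.001, -1.0]]
ft_force: [-0.1, -0.4, -3.9]
opening: 43.9
grasp_force: 29.9
```

Request:
{"fn": "move_arm", "kwargs": {
  "increments": [
    [[0, 0, 0.02, 0, 0, 0], [0, 0, 0.04, 0, 0, 0], [0, 0, 0.04, 0, 0, 0], [0, 0, 0.03, 0, 0, 0], [0, 0, 0, 0, 0, 0], [0, 0, 0, 0, 0, 0], [0, 0, 0, 0, 0, 0], [0, 0, 0, 0, 0, 0]]
  ]
}}

```text
time: 22.15
tcp_pos: [480.0, 210.2, 76.2]
orientation: [[0.947, 0.32, 0.002], [0.32, -0.947, 0.001], [0.002, -0.0, -1.0]]
ft_force: [0.5, 0.1, -2.4]
opening: 44.0
grasp_force: 29.9
```

```bash
python3 plan.py 478.9 210.3 26 -71.2
```

```text
t 22.15 at [480.  210.2  76.2] yaw -71.32 q [-0.25  0.47 -0.26  1.99  0.18  0.71 -1.86]
-> [478.9, 210.3, 26.0, -71.2] 2 end [479.  210.4  26.2]
[[-0.001,0.0,0.05,0.0,-0.001,-0.001],[-0.001,-0.001,0.05,0.0,0.0,0.0]]
```

Request:
{"fn": "move_arm", "kwargs": {
  "increments": [
    [[-0.001, 0, 0.02, 0, 0, 0], [0, 0, 0.03, 0, 0, 0], [0, 0, 0.025, 0, 0, 0], [0, 0, 0.015, 0, 0, 0], [0, 0, 0.009, 0, 0, 0], [0, 0, 0, 0, 0, 0], [0, 0, 0, 0, 0, 0], [0, 0, 0, 0, 0, 0]]
  ]
}}

```text
time: 22.82
tcp_pos: [478.9, 210.2, 26.0]
orientation: [[0.947, 0.321, 0.001], [0.321, -0.947, 0.0], [0.001, -0.0, -1.0]]
ft_force: [-0.1, -0.9, -2.3]
opening: 43.9
grasp_force: 29.9
```

Request:
{"fn": "move_arm", "kwargs": {
  "increments": [
    [[0, 0, 0, 0, 0, 0], [0, 0, 0, 0, 0, 0], [0, 0, 0, 0, 0, 0]]
  ]
}}

```text
time: 23.07
tcp_pos: [478.7, 210.0, 25.8]
orientation: [[0.947, 0.321, 0.0], [0.321, -0.947, 0.0], [0.0, -0.0, -1.0]]
ft_force: [0.3, -0.5, -2.2]
opening: 43.6
grasp_force: 29.9
```

Request:
{"fn": "move_arm", "kwargs": {
  "increments": [
    [[0, 0, 0.001, 0, 0, 0], [0, 0, 0.001, 0, 0, 0], [0, 0, 0, 0, 0, 0], [0, 0, 0, 0, 0, 0]]
  ]
}}

```text
time: 23.4
tcp_pos: [478.7, 210.1, 25.8]
orientation: [[0.947, 0.321, 0.0], [0.321, -0.947, -0.0], [0.0, 0.0, -1.0]]
ft_force: [-3.3, -1.4, 8.7]
opening: 43.7
grasp_force: 29.9
```

On the floor now (8.7 N). Releasing, rising and moving toward the spool.

Request:
{"fn": "move_arm", "kwargs": {
  "increments": [
    [[0, 0, 0, 0, 0, 0], [0, 0, 0, 0, 0, 0], [0, 0, 0, 0, 0, 0], [0, 0, 0, 0, 0, 0], [0, 0, 0, 0, 0, 0], [0, 0, 0, 0, 0, 0], [0, 0, 0, 0, 0, 0], [0, 0, 0, 0, 0, 0]]
  ],
  "hand": 1
}}

```text
time: 24.07
tcp_pos: [478.5, 210.0, 24.6]
orientation: [[0.947, 0.321, -0.0], [0.321, -0.947, -0.0], [-0.0, -0.0, -1.0]]
ft_force: [-0.0, -0.8, 0.1]
opening: 90.3
grasp_force: 0.0
```

Request:
{"fn": "move_arm", "kwargs": {
  "increments": [
    [[0, 0, -0.02, 0, 0, 0], [0, 0, -0.04, 0, 0, 0], [0, 0, -0.06, 0, 0, 0], [0, 0, -0.06, 0, 0, 0], [0, 0, -0.05, 0, 0, 0], [0, 0, 0, 0, 0, 0], [0, 0, 0, 0, 0, 0], [0, 0, 0, 0, 0, 0]]
  ]
}}

```text
time: 24.73
tcp_pos: [478.3, 209.7, 139.8]
orientation: [[0.947, 0.321, 0.0], [0.321, -0.947, -0.0], [-0.0, 0.0, -1.0]]
ft_force: [-0.2, 0.1, 0.1]
opening: 91.7
grasp_force: 0.0
```

```bash
python3 plan.py 441 -290.5 140 -42.4
```

```text
t 24.73 at [478.3 209.7 139.8] yaw -71.28 q [-0.23  0.37 -0.28  1.95  0.13  0.84 -1.83]
-> [441.0, -290.5, 140.0, -42.4] 14 end [ 441.3 -290.5  139.9]
[[-0.028,0.066,0.0,0.0,0.0,-0.023],[-0.03,0.065,0.0,0.0,0.0,-0.023],[-0.033,0.064,0.0,0.0,0.0,-0.023],[-0.035,0.062,0.0,0.0,0.0,-0.023],[-0.037,0.061,0.0,0.0,0.0,-0.023],[-0.039,0.06,0.0,0.0,0.0,-0.023],[-0.042,0.059,0.0,0.0,0.0,-0.023],[-0.044,0.057,0.0,0.0,0.0,-0.023]]
[[-0.045,0.055,0.0,0.0,0.0,-0.023],[-0.048,0.053,0.0,0.0,0.0,-0.023],[-0.049,0.052,0.0,0.0,0.0,-0.023],[-0.052,0.05,0.0,0.0,0.0,-0.023],[-0.053,0.048,0.0,0.0,0.0,-0.022],[-0.054,0.047,0.0,0.0,0.0,-0.023]]
```

Request:
{"fn": "move_arm", "kwargs": {
  "increments": [
    [[-0.028, 0.066, 0, 0, 0, -0.023], [-0.03, 0.065, 0, 0, 0, -0.023], [-0.033, 0.064, 0, 0, 0, -0.023], [-0.035, 0.062, 0, 0, 0, -0.023], [-0.037, 0.061, 0, 0, 0, -0.023], [-0.039, 0.06, 0, 0, 0, -0.023], [-0.042, 0.059, 0, 0, 0, -0.023], [-0.044, 0.057, 0, 0, 0, -0.023]]
  ]
}}

```text
time: 25.4
tcp_pos: [455.4, -77.7, 138.4]
orientation: [[0.815, 0.579, -0.003], [0.579, -0.815, 0.001], [-0.002, -0.002, -1.0]]
ft_force: [-0.3, -0.4, 0.5]
opening: 91.6
grasp_force: 0.0
```

Request:
{"fn": "move_arm", "kwargs": {
  "increments": [
    [[-0.045, 0.055, 0, 0, 0, -0.023], [-0.048, 0.053, 0, 0, 0, -0.023], [-0.049, 0.052, 0, 0, 0, -0.023], [-0.052, 0.05, 0, 0, 0, -0.023], [-0.053, 0.048, 0, 0, 0, -0.022], [-0.054, 0.047, 0, 0, 0, -0.023], [0, 0, 0, 0, 0, 0], [0, 0, 0, 0, 0, 0]]
  ]
}}

```text
time: 26.07
tcp_pos: [439.5, -292.3, 138.0]
orientation: [[0.678, 0.735, -0.003], [0.735, -0.678, 0.001], [-0.001, -0.003, -1.0]]
ft_force: [0.2, 0.7, 0.0]
opening: 91.7
grasp_force: 0.0
```

Request:
{"fn": "move_arm", "kwargs": {
  "increments": [
    [[0, 0, 0, 0, 0, 0], [0, 0, 0, 0, 0, 0], [0, 0, 0, 0, 0, 0], [0, 0, 0, 0, 0, 0], [0, 0, 0, 0, 0, 0]]
  ]
}}

```text
time: 26.48
tcp_pos: [441.9, -289.2, 139.8]
orientation: [[0.673, 0.74, 0.0], [0.74, -0.673, 0.0], [0.0, -0.0, -1.0]]
ft_force: [-0.1, 0.5, 0.6]
opening: 91.9
grasp_force: 0.0
```

```bash
python3 plan.py 441 -290.5 30 -42.4; python3 - <<'E'
from h import *
i,d,p,R=wsnap('w6')
im=i.copy();c=np.array([441,-290.3])
for k in range(8):
    a=np.radians(45*k);u=wproj(np.r_[c+25*np.array([np.cos(a),np.sin(a)]),58],p,R);cv2.circle(im,(round(u[0]),round(u[1])),1,(0,255,0),-1)
cv2.imwrite('pics/w6c.png',cv2.resize(im[170:330,230:430][:,:,::-1],None,fx=3,fy=3))
E
```

```text
t 26.48 at [ 441.9 -289.2  139.8] yaw -42.29 q [ 0.65  0.37 -0.14  1.94  0.07  0.84 -0.27]
-> [441.0, -290.5, 30.0, -42.4] 3 end [ 440.9 -290.3   29.8]
[[-0.001,0.0,0.073,0.0,0.0,0.0],[-0.001,0.0,0.073,0.0,0.0,0.001],[-0.001,0.0,0.074,0.0,0.0,0.0]]
```

View pics/w6c.png

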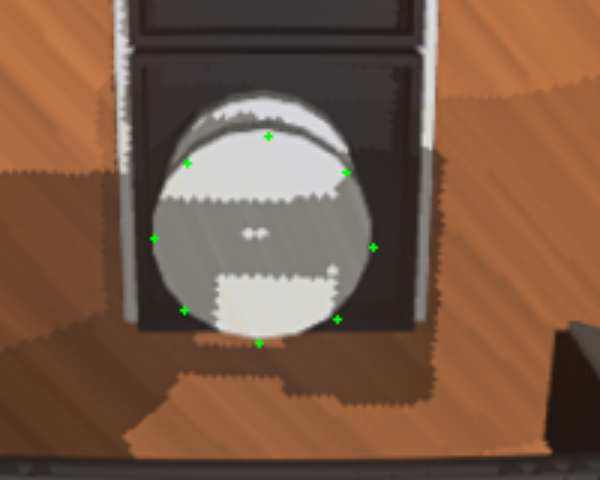

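The green predicted circle fits the spool's top with about 1 mm offset toward the loop. The current TCP is right above it, so I'll go straight down.

Request:
{"fn": "move_arm", "kwargs": {
  "increments": [
    [[0, 0, 0.035, 0, 0, 0], [0, 0, 0.045, 0, 0, 0], [0, 0, 0.045, 0, 0, 0], [0, 0, 0.04, 0, 0, 0], [0, 0, 0.03, 0, 0, 0], [0, 0, 0.016, 0, 0, 0], [0, 0, 0.005, 0, 0, 0], [0, 0, 0, 0, 0, 0]]
  ]
}}

```text
time: 27.2
tcp_pos: [441.5, -289.9, 31.5]
orientation: [[0.674, 0.739, -0.001], [0.739, -0.674, 0.0], [-0.0, -0.001, -1.0]]
ft_force: [-0.9, -0.9, 0.4]
opening: 91.7
grasp_force: 0.0
```

Request:
{"fn": "move_arm", "kwargs": {
  "increments": [
    [[0, 0, 0, 0, 0, 0], [0, 0, 0, 0, 0, 0], [0, 0, 0, 0, 0, 0], [0, 0, 0, 0, 0, 0], [0, 0, 0, 0, 0, 0], [0, 0, 0, 0, 0, 0], [0, 0, 0, 0, 0, 0], [0, 0, 0, 0, 0, 0]]
  ],
  "hand": -1
}}

```text
time: 27.87
tcp_pos: [441.6, -290.2, 31.9]
orientation: [[0.674, 0.739, -0.0], [0.739, -0.674, 0.0], [-0.0, -0.0, -1.0]]
ft_force: [-1.0, 1.0, 2.5]
opening: 48.6
grasp_force: 30.0
```

Request:
{"fn": "move_arm", "kwargs": {
  "increments": [
    [[0, 0, 0, 0, 0, 0], [0, 0, 0, 0, 0, 0], [0, 0, 0, 0, 0, 0]]
  ]
}}

```text
time: 28.12
tcp_pos: [441.5, -290.1, 31.8]
orientation: [[0.674, 0.739, -0.0], [0.739, -0.674, 0.0], [-0.0, -0.0, -1.0]]
ft_force: [-1.5, 1.0, 3.8]
opening: 48.2
grasp_force: 30.0
```

```bash
python3 plan.py 441.5 -290 142 -42.4 406.5 185.6 142 -71.2
```

```text
t 28.12 at [ 441.5 -290.1   31.8] yaw -42.39 q [ 0.63  0.54 -0.12  1.99  0.11  0.62 -0.3 ]
-> [441.5, -290.0, 142.0, -42.4] 3 end [ 441.5 -290.1  141.8]
[[0.0,0.0,-0.073,0.0,0.0,0.0],[0.0,0.0,-0.074,0.0,0.0,0.0],[0.0,0.0,-0.073,0.0,0.0,0.0]]
-> [406.5, 185.6, 142.0, -71.2] 13 end [406.7 185.5 141.9]
[[0.05,-0.053,0.0,0.0,0.0,0.025],[0.049,-0.056,0.0,0.0,0.0,0.025],[0.046,-0.057,0.0,0.0,0.0,0.025],[0.044,-0.059,0.0,0.0,0.0,0.025],[0.041,-0.06,0.0,0.0,0.0,0.024],[0.039,-0.062,0.0,0.0,0.0,0.025],[0.037,-0.064,0.0,0.0,0.0,0.024],[0.034,-0.065,0.0,0.0,0.0,0.025]]
[[0.032,-0.066,0.0,0.0,0.0,0.024],[0.029,-0.067,0.0,0.0,0.0,0.025],[0.027,-0.069,0.0,0.0,0.0,0.024],[0.023,-0.069,0.0,0.0,0.0,0.025],[0.022,-0.07,0.0,0.0,0.0,0.024]]
```

Request:
{"fn": "move_arm", "kwargs": {
  "increments": [
    [[0, 0, -0.02, 0, 0, 0], [0, 0, -0.04, 0, 0, 0], [0, 0, -0.05, 0, 0, 0], [0, 0, -0.05, 0, 0, 0], [0, 0, -0.04, 0, 0, 0], [0, 0, -0.02, 0, 0, 0], [0, 0, 0, 0, 0, 0]]
  ]
}}

```text
time: 28.7
tcp_pos: [443.1, -291.2, 144.3]
orientation: [[0.674, 0.738, 0.004], [0.739, -0.674, -0.003], [0.001, 0.005, -1.0]]
ft_force: [-0.0, -0.2, -1.9]
opening: 48.5
grasp_force: 30.0
```

Request:
{"fn": "move_arm", "kwargs": {
  "increments": [
    [[0.05, -0.053, 0, 0, 0, 0.025], [0.049, -0.056, 0, 0, 0, 0.025], [0.046, -0.057, 0, 0, 0, 0.025], [0.044, -0.059, 0, 0, 0, 0.025], [0.041, -0.06, 0, 0, 0, 0.024], [0.039, -0.062, 0, 0, 0, 0.025], [0.037, -0.064, 0, 0, 0, 0.024], [0.034, -0.065, 0, 0, 0, 0.025]]
  ]
}}

```text
time: 29.37
tcp_pos: [418.3, 4.3, 140.6]
orientation: [[0.869, 0.495, -0.002], [0.495, -0.869, 0.0], [-0.002, -0.001, -1.0]]
ft_force: [1.1, 0.5, -2.2]
opening: 48.8
grasp_force: 30.0
```

Request:
{"fn": "move_arm", "kwargs": {
  "increments": [
    [[0.032, -0.066, 0, 0, 0, 0.024], [0.029, -0.067, 0, 0, 0, 0.025], [0.027, -0.069, 0, 0, 0, 0.024], [0.023, -0.069, 0, 0, 0, 0.025], [0.022, -0.07, 0, 0, 0, 0.024], [0, 0, 0, 0, 0, 0], [0, 0, 0, 0, 0, 0], [0, 0, 0, 0, 0, 0]]
  ]
}}

```text
time: 30.03
tcp_pos: [405.7, 184.8, 140.5]
orientation: [[0.946, 0.324, -0.002], [0.324, -0.946, -0.001], [-0.003, 0.0, -1.0]]
ft_force: [-0.3, -0.3, -2.2]
opening: 48.5
grasp_force: 30.0
```

Request:
{"fn": "move_arm", "kwargs": {
  "increments": [
    [[0, 0, 0.02, 0, 0, 0], [0, 0, 0.04, 0, 0, 0], [0, 0, 0.04, 0, 0, 0], [0, 0, 0.03, 0, 0, 0], [0, 0, 0, 0, 0, 0], [0, 0, 0, 0, 0, 0], [0, 0, 0, 0, 0, 0], [0, 0, 0, 0, 0, 0]]
  ]
}}

```text
time: 30.7
tcp_pos: [407.6, 185.3, 77.5]
orientation: [[0.947, 0.322, 0.002], [0.322, -0.947, 0.001], [0.002, -0.0, -1.0]]
ft_force: [-0.1, 0.8, -1.2]
opening: 48.5
grasp_force: 30.0
```

```bash
python3 plan.py 406.5 185.6 28 -71.2
```

```text
t 30.7 at [407.6 185.3  77.5] yaw -71.24 q [-0.2   0.36 -0.33  2.16  0.2   0.64 -1.91]
-> [406.5, 185.6, 28.0, -71.2] 2 end [406.6 185.5  28. ]
[[-0.001,-0.001,0.049,0.0,-0.001,0.0],[-0.001,0.0,0.05,0.0,0.0,0.0]]
```

Request:
{"fn": "move_arm", "kwargs": {
  "increments": [
    [[-0.001, 0, 0.02, 0, 0, 0], [0, 0, 0.03, 0, 0, 0], [0, 0, 0.025, 0, 0, 0], [0, 0, 0.015, 0, 0, 0], [0, 0, 0.009, 0, 0, 0], [0, 0, 0, 0, 0, 0], [0, 0, 0, 0, 0, 0], [0, 0, 0, 0, 0, 0]]
  ]
}}

```text
time: 31.37
tcp_pos: [406.7, 185.5, 27.4]
orientation: [[0.947, 0.323, 0.001], [0.323, -0.947, 0.0], [0.001, -0.0, -1.0]]
ft_force: [0.8, 0.3, -2.3]
opening: 49.1
grasp_force: 30.0
```

Request:
{"fn": "move_arm", "kwargs": {
  "increments": [
    [[0, 0, 0, 0, 0, 0], [0, 0, 0, 0, 0, 0], [0, 0, 0, 0, 0, 0]]
  ]
}}

```text
time: 31.62
tcp_pos: [406.4, 185.3, 27.3]
orientation: [[0.947, 0.322, 0.0], [0.322, -0.947, 0.0], [0.0, -0.0, -1.0]]
ft_force: [0.1, -0.2, -1.6]
opening: 48.4
grasp_force: 30.0
```

Still hanging by about a millimetre, so I'll ease it down.

Request:
{"fn": "move_arm", "kwargs": {
  "increments": [
    [[0, 0, 0.001, 0, 0, 0], [0, 0, 0.001, 0, 0, 0], [0, 0, 0, 0, 0, 0], [0, 0, 0, 0, 0, 0]]
  ]
}}

```text
time: 31.95
tcp_pos: [406.5, 185.3, 27.1]
orientation: [[0.947, 0.322, 0.0], [0.322, -0.947, -0.0], [0.0, 0.0, -1.0]]
ft_force: [-3.7, -1.3, 10.5]
opening: 48.7
grasp_force: 30.0
```

Request:
{"fn": "move_arm", "kwargs": {
  "increments": [
    [[0, 0, 0, 0, 0, 0], [0, 0, 0, 0, 0, 0], [0, 0, 0, 0, 0, 0], [0, 0, 0, 0, 0, 0], [0, 0, 0, 0, 0, 0], [0, 0, 0, 0, 0, 0], [0, 0, 0, 0, 0, 0], [0, 0, 0, 0, 0, 0]]
  ],
  "hand": 1
}}

```text
time: 32.62
tcp_pos: [406.3, 185.3, 26.2]
orientation: [[0.947, 0.322, -0.0], [0.322, -0.947, 0.0], [-0.0, -0.0, -1.0]]
ft_force: [0.4, -0.3, -1.4]
opening: 91.2
grasp_force: 0.0
```

Request:
{"fn": "move_arm", "kwargs": {
  "increments": [
    [[0, 0, -0.02, 0, 0, 0], [0, 0, -0.04, 0, 0, 0], [0, 0, -0.06, 0, 0, 0], [0, 0, -0.06, 0, 0, 0], [0, 0, -0.05, 0, 0, 0], [0, 0, -0.04, 0, 0, 0], [0, 0, 0, 0, 0, 0], [0, 0, 0, 0, 0, 0]]
  ]
}}

```text
time: 33.28
tcp_pos: [407.3, 185.6, 162.8]
orientation: [[0.947, 0.322, 0.003], [0.322, -0.947, 0.001], [0.004, 0.0, -1.0]]
ft_force: [-0.5, -0.2, -0.8]
opening: 91.8
grasp_force: 0.0
```

Request:
{"fn": "move_arm", "kwargs": {
  "increments": [
    [[0, 0.06, 0, 0, 0, 0], [0, 0.07, 0, 0, 0, 0], [0, 0.07, 0, 0, 0, 0], [0, 0.07, 0, 0, 0, 0], [0, 0.05, 0, 0, 0, 0], [0, 0, 0, 0, 0, 0], [0, 0, 0, 0, 0, 0], [0, 0, 0, 0, 0, 0]]
  ]
}}

```text
time: 33.95
tcp_pos: [456.8, 34.4, 160.2]
orientation: [[0.946, 0.323, -0.002], [0.323, -0.947, 0.0], [-0.002, -0.001, -1.0]]
ft_force: [0.3, -0.2, -0.3]
opening: 91.9
grasp_force: 0.0
```

```bash
python3 - <<'E'
from h import *
p,d=snap('side','side2');P=cloud('side',d);z=P[...,2]
yc=np.radians(-161.2);C=np.array([514.4,222.3]);M=np.array([[np.cos(yc),-np.sin(yc)],[np.sin(yc),np.cos(yc)]])
L=(P[...,:2]-C)@M
for k,x,h in(('shaft',-114,76),('bush',-38,56),('hex',38,49),('spool',114,54)):
    m=(d>0)&(abs(z-h)<4)&(abs(L[...,0]-x)<38)&(abs(L[...,1])<40)
    q=L[m];c,rr=cv2.minEnclosingCircle(q.astype(np.float32));print(k,m.sum(),'local',np.round(c,1),round(rr,1),'z',round(np.median(z[m]),1))
cv2.imwrite('pics/c2.png',cv2.resize(p[130:370,220:450][:,:,::-1],None,fx=2.4,fy=2.4))
E
```

```text
shaft 71 local [-109.4    1.3] 12.3 z 76.6
bush 132 local [-37.    0.1] 20.4 z 56.1
hex 311 local [38.7  1.2] 25.4 z 49.5
spool 352 local [115.6   0.5] 26.9 z 54.3
```

View pics/c2.png

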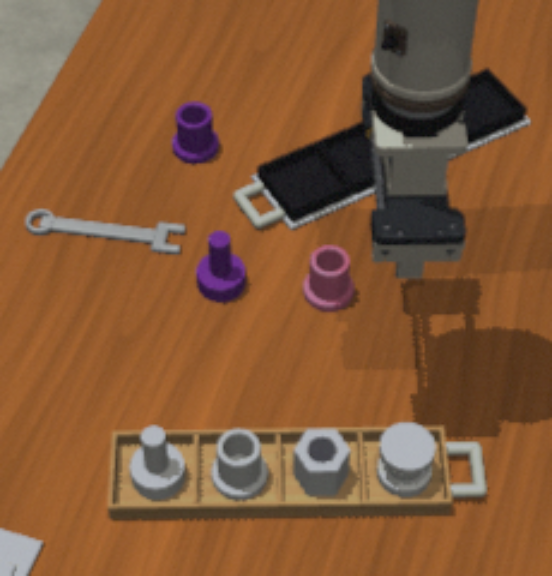

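The view shows the shaft (155,470), bush (240,465), hex (322,462) and spool (407,458) upright in the carrier, in reverse order, with the spool next to the loop. All are within 5 mm of their compartment centres.

```bash
python3 -c "
from cell import r
print(r.hand_in())"
```

```text
the job is handed in; nothing more can be done
None
```

The job is handed in: shaft, bush, hex and spool stand upright in the carrier in reverse order, each within 5 mm of its compartment centre by the last camera check; I never moved the arm near the tape, spanner or can, and the hand-in call returned no verdict.

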